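# Shim the sample bottles level for the cap scanner and start it

## Robot

A 7-joint arm with a two-finger parallel gripper is mounted at the origin on the work surface. World frame = base frame: x ahead of the robot, y to its left, z up, the work surface at z = 0. Lengths are in m, angles in degrees, forces in N, time in s.
With the tool pointing down it reaches from about 0.4 to 0.9 m from the base axis. Payload 5.6 kg.
Tool frame: the origin (TCP) lies at the very end of the fingers, on their centre line; the grasp point (between the pads) lies 19 mm behind it; z points along the fingers, y is the direction in which the jaws open and shut (so a half turn about z gives the same grasp; the last joint's range is limited). The gripper opens to 92 mm and grips with 3 to 60 N. Pads are 20 mm wide; open, the fingers measure 128 mm over their backs; the gripper's body (75 mm by 189 mm) begins 69 mm behind the grasp point.
Start: joints at [-78.151, 26.786, -0.665, 91.828, 0.344, 61.387, -3.226], TCP at [0.161, 0.63, 0.215] pointing down, gripper open.
Joint ranges: [-144.91, 144.91], [-17.63, 115.5], [-89.93, 88.59], [15.96, 139.68], [-74.01, 254.01], [8.47, 105.57], [-167.45, 167.45]. Speed limits (degrees/s): [147.25, 147.25, 180, 180, 180, 180, 180].

## Interface

Orientations are given as a 3x3 rotation matrix whose columns are the frame's x, y, z axes.
In Python, from bench import read_state, grab_frame, camera_info, order, boxes_of, masks_of gives the robot as it stands. The module is installed in compiled form; this text tells all that it offers.
- The arm moves only by the tool arm_command, never from a script. Its argument "moves" is a list of rows, each a list of 4 numbers: the shift along the world's x, y, z in cm, then the turn about the world's z in degrees. A call has 1 to 10 rows; each row is the pose to reach, as a shift and turn from the pose commanded when the call began; what a row does not reach only later rows make up. A row lasts 1/12 s, in which the tool goes at most 41.7 mm and 7.16 degrees, less where a joint would pass 70% of its speed; a pose out of reach is approached as far as the arm can. A call with a gripper value outside its range is refused whole. "grip" is the closure, from 0 (fully open) to 1 (shut), set as the call begins (left out, the last holds). The fingers move at their own pace and stop on an object; the grip force is fixed at half the most. Time passes only in rows, so rows that repeat a pose let the fingers close. It gives the time, the measured TCP pose, the force and the opening at its end, in the units of the state.
- read_state(): the state, without advancing time (a new reading comes with each control period).
- grab_frame(name): name is "scene" or "top"; returns the picture (384x512x3 uint8, red, green, blue); there is no depth.
- camera_info(name): a dict with "fov_y" (degrees; the focal length in pixels is half the picture's height over the tangent of half this angle, whatever the lens; pixels are square), "cx", "cy" (the principal point, pixels), "k1" (the pictures are not rectified: a ray, as slopes to the right and down, at radius r is drawn at 1 + k1 r^2 times it, then the intrinsics apply), "R" (3x3) and "t" (3): a world point X has camera coordinates R X + t. Camera axes: x right, y down, z forward; pixel columns grow to the right and rows downward; lengths in m; the calibration is good to about 2 mm. A picture is of the moment at which its call begins. camera_info takes no time and is no camera call.
- order.job_done(): hands the job in, once; it reports no verdict.
Trained networks look in the newest picture that a camera, given by its name, has taken for a name from the list of things; names that differ only in an ending like _2 or _b are one class to them, and where a whole thing is asked for, a point or a joint stands for the part that bears it (a point fixed in the world has none). Each returns a list of dicts, best first, with "conf" (0 to 1); they miss things now and then, are a little off and sometimes report something else, mostly with a low value. They report only what shows in the picture. A call takes as long as a camera call.
- boxes_of(camera, thing): "centre" ([column, row] in pixels, amid what is visible of it).
- masks_of(camera, thing): "pixels" (384x512 bool, what is visible of it) and "centre" ([column, row] in pixels, amid what is visible of it).
The state is a dict: "time_s": time; "joint_pos": joint angles; "qd": joint speeds; "effort": joint torques, N m; "eef_pos": TCP position; "orientation": TCP orientation; "contact_force": force on the tool from outside, world axes, zero at the start; "torque": the same for the moment, N m; "finger_gap": finger opening in m.
Only numpy, scipy, OpenCV 4.12 (cv2) and the standard library are available. Lean on these libraries where they do the work, as an engineer would, in place of code of your own. Each camera call takes 0.05 s, during which the arm holds its last target.

## Task

Set every amber bottle that is on the bench upright in a bay of its own on the scanner base, standing on whichever spacer plates bring the top of its cap level with the tops of the two end posts; spare plates may stay on the bench. Once all the bottles stand level, slide the safety catch fully off the start button and press the button all the way down. Leave the tube rack, the white bottle and the forceps where they are.

Things in the scene. Friction and masses are not known exactly. Their poses are not given: they have to be found in the camera images.
- base: cap-scanner base, fixed: flat grey slab 100 x 440 mm, 15 mm high (flat, no rim or pocket), its long side along its own y, with three bays in a row on top, each marked by a thin white rectangle of 74 x 92 mm, and an upright 30 x 24 mm post near each end (centres 205 mm from the middle). Both post tops are 120 mm above the slab's top. Origin: centre of the underside.
- bay0 (a point): centre of bay 0, on the slab's top face (15 mm above the bench); axes as the base; the bays lie 100 mm apart along the base's y, bay1 in the middle
- bay1 (a point): centre of bay 1, on the slab's top face (15 mm above the bench); axes as the base; the bays lie 100 mm apart along the base's y, bay1 in the middle
- bay2 (a point): centre of bay 2, on the slab's top face (15 mm above the bench); axes as the base; the bays lie 100 mm apart along the base's y, bay1 in the middle
- post_top (a point): centre of the top face of the post at the base's +y end, 120 mm above the slab: the level that the caps must reach
- short_mid (a point): short bottle: upright amber cylinder with a white cap of the same diameter, 50 mm across, 60 mm high over the cap, about 172 g. Point: on its axis, half-way up; z up the axis. One of the three bottles may be absent.
- middle_mid (a point): middle bottle: upright amber cylinder with a white cap of the same diameter, 50 mm across, 72 mm high over the cap, about 186 g. Point: on its axis, half-way up; z up the axis. One of the three bottles may be absent.
- tall_mid (a point): tall bottle: upright amber cylinder with a white cap of the same diameter, 50 mm across, 96 mm high over the cap, about 215 g. Point: on its axis, half-way up; z up the axis. One of the three bottles may be absent.
- short_cap (a point): centre of the top of the short bottle's cap
- middle_cap (a point): centre of the top of the middle bottle's cap
- tall_cap (a point): centre of the top of the tall bottle's cap
- p12_mid (a point): grey flat spacer plate 62 x 84 mm and 12 mm thick, lying flat, about 108 g. Point: its centre, half-way up; x along the 62 mm side, y along the 84 mm side, z up
- p24a_mid (a point): grey flat spacer plate 62 x 84 mm and 24 mm thick, one of two alike, lying flat, about 156 g. Point: its centre, half-way up; x along the 62 mm side, y along the 84 mm side, z up
- p24b_mid (a point): grey flat spacer plate 62 x 84 mm and 24 mm thick, one of two alike, lying flat, about 156 g. Point: its centre, half-way up; x along the 62 mm side, y along the 84 mm side, z up
- p36a_mid (a point): grey flat spacer plate 62 x 84 mm and 36 mm thick, one of two alike, lying flat, about 204 g. Point: its centre, half-way up; x along the 62 mm side, y along the 84 mm side, z up
- p36b_mid (a point): grey flat spacer plate 62 x 84 mm and 36 mm thick, one of two alike, lying flat, about 204 g. Point: its centre, half-way up; x along the 62 mm side, y along the 84 mm side, z up
- start_box: start box: white box, standing loose on the bench on its own weight (about 1.3 kg, needs no moving), 90 x 190 mm, 35 mm high, long side along its own y. Origin: centre of the underside. On top, near the -y end, a grey round push button under a sliding steel cover (the safety catch) that runs on two low rails.
- catch (a joint): travel of the safety catch in m: 0 = covers the button, 0.07 = fully open; it slides along the start box's +y, needs about 2 N and stays where it is left. Cover 70 x 54 mm, its top 61 mm above the bench; fully clear of the button from 0.05.
- catch_tab (a point): centre of the black upright tab on top of the catch: 36 mm wide across the travel (x), 12 mm thick along the travel (y), 26 mm high, its top 87 mm above the bench; point half-way up the tab, axes as the start box
- button (a joint): travel of the start button in m: 0 = up, 0.006 = fully down; spring, about 5 N when fully down, springs back up
- button_top (a point): centre of the button's top face (34 mm across, 51 mm above the bench when up); the button is pressed straight down
- tube_rack_mid (a point): bystander: white rack 100 x 110 mm of capped tubes, 110 mm high, not part of the work; point half-way up its middle
- white_bottle_mid (a point): bystander: white plastic bottle 60 mm across, 100 mm high, not part of the work; point half-way up
- forceps_mid (a point): bystander: steel forceps 130 mm long lying flat, not part of the work; point at their middle

How it is judged (in metres and radians):
On the way, in this order (a step that is already met when the one before it is completed fails the run):
1. every bottle stands in a bay with its cap level with the post tops ((horizontal distance between short_mid and bay0 below 0.025 m or horizontal distance between short_mid and bay1 below 0.025 m or horizontal distance between short_mid and bay2 below 0.025 m) and z of short_cap in the frame of post_top between -0.005 and 0.005 m and angle between each of short_mid, middle_mid, tall_mid's own z axis and vertical below 0.12 rad and (horizontal distance between middle_mid and bay0 below 0.025 m or horizontal distance between middle_mid and bay1 below 0.025 m or horizontal distance between middle_mid and bay2 below 0.025 m) and z of middle_cap in the frame of post_top between -0.005 and 0.005 m and (horizontal distance between tall_mid and bay0 below 0.025 m or horizontal distance between tall_mid and bay1 below 0.025 m or horizontal distance between tall_mid and bay2 below 0.025 m) and z of tall_cap in the frame of post_top between -0.005 and 0.005 m), for 0.3 s.
2. the uncovered start button is pressed down (value of joint button above 0.0045 m and value of joint catch above 0.045 m), for 0.05 s.
At the end, for the whole second after the job is handed in: Every bottle present stands upright (within 7 degrees) in a bay (its axis within 25 mm of the bay's centre), the top of its cap within 5 mm of the post tops' level; the catch is off the button (at least 45 mm open) and the button is up again (all of step 1 and value of joint catch above 0.045 m and value of joint button below 0.002 m); the robot touches nothing.
It fails at once if the tube rack is moved more than 30 mm (distance of tube_rack_mid from where it was at the start of the episode above 0.03 m).
It fails at once if the white bottle is moved more than 30 mm (distance of white_bottle_mid from where it was at the start of the episode above 0.03 m).
It fails at once if the forceps is moved more than 30 mm (distance of forceps_mid from where it was at the start of the episode above 0.03 m).
Of short, middle, tall only 2 to 3 are there at a start; the rules pass over those that are not, and their reading is None.
At some moment in a run one of start_box may be knocked a few centimetres aside while the robot is not near it.
It also fails if it takes over 210 s, if anything falls off the work surface, if the arm or the gripper's body presses on something with over 40 N, if the wrist force passes 120 N, or if a joint passes its speed limit or range.

## Working session

There is one attempt and no reset: what is moved stays moved. The work goes in short steps, Python scripts to look and compute and a tool call to move; the robot and the scene stay as the last step left them, time stands still between calls to the robot, and variables do not carry over. Pictures are saved under pics/ and viewed, and the job is handed in when it is done.

Besides the shell and the picture viewer there is one more tool, called after "Request:" by a JSON object that holds its "method" and its "body", one argument or row to a line. arm_command: Moves the arm, as the interface text tells. Its arguments: {"type":"object","properties":{"moves":{"type":"array"},"grip":{"type":"number"}},"required":["moves"]}

```bash
mkdir -p pics
cat > h.py <<'E'
import numpy as np, cv2
from bench import *
def cam(n):
    c=camera_info(n); f=192/np.tan(np.radians(c['fov_y'])/2); return c,f
def proj(n,X):
    c,f=cam(n); p=np.array(c['R'])@np.array(X,float)+np.array(c['t']); s=p[:2]/p[2]; s=s*(1+c['k1']*(s@s)); return s*f+[c['cx'],c['cy']]
def ray(n,px):
    c,f=cam(n); d=(np.array(px,float)-[c['cx'],c['cy']])/f; s=d.copy()
    for _ in range(30): s=d/(1+c['k1']*(s@s))
    R=np.array(c['R']); return -R.T@np.array(c['t']), R.T@np.array([s[0],s[1],1])
def atz(n,px,z):
    o,d=ray(n,px); return o+d*(z-o[2])/d[2]
def save(n,name,k=1.5):
    im=grab_frame(n); cv2.imwrite('pics/'+name,cv2.resize(im[:,:,::-1],None,fx=k,fy=k,interpolation=cv2.INTER_CUBIC)); return im
E
python3 - <<'E'
from h import *
for n in('scene','top'): save(n,n+'0.png'); print(n,camera_info(n))
print(read_state())
E
```

```text
scene {'fov_y': 47.52292474270981, 'cx': 252.49142481493382, 'cy': 201.21391347876818, 'k1': -0.08075482894225648, 'R': array([[-0.40054042,  0.91625663,  0.00641576],
       [ 0.56846837,  0.25398453, -0.78251874],
       [-0.71861748, -0.30978323, -0.62259398]]), 't': array([ 0.24388734, -0.26928204,  1.59426802])}
top {'fov_y': 46.983975258885565, 'cx': 258.48043166979426, 'cy': 192.61223428690323, 'k1': -0.023041052727680544, 'R': array([[ 6.54915178e-03, -9.99978527e-01, -2.32136399e-04],
       [-9.82678367e-01, -6.39285331e-03, -1.85208957e-01],
       [ 1.85203496e-01,  1.44107699e-03, -9.82699134e-01]]), 't': array([-0.03801498,  0.60829826,  1.32031166])}
{'time_s': 0.1, 'joint_pos': array([-78.15075208,  26.83236606,  -0.66373824,  91.8734854 ,
         0.34431548,  61.38663927,  -3.22508607]), 'qd': array([ 0.08189377, -0.14776366, -0.06271764, -0.14947948,  0.04781923,
        0.00130655, -0.03600419]), 'effort': array([ 1.33407702e-03, -5.21654963e+01, -1.21818049e-02, -2.44368285e+01,
       -5.67231537e-02,  1.40960648e-02,  6.88929208e-05]), 'eef_pos': array([0.16064464, 0.62931113, 0.21373521]), 'orientation': array([[-9.68943775e-01,  2.47280998e-01, -2.62642766e-04],
       [ 2.47281102e-01,  9.68942531e-01, -1.55833715e-03],
       [-1.30861419e-04, -1.57488767e-03, -9.99998751e-01]]), 'contact_force': array([-0.61370338,  0.98725637,  0.06530908]), 'torque': array([-0.01732478,  0.00717079,  0.02661048]), 'finger_gap': 0.09155341712762687}
```

View pics/scene0.png

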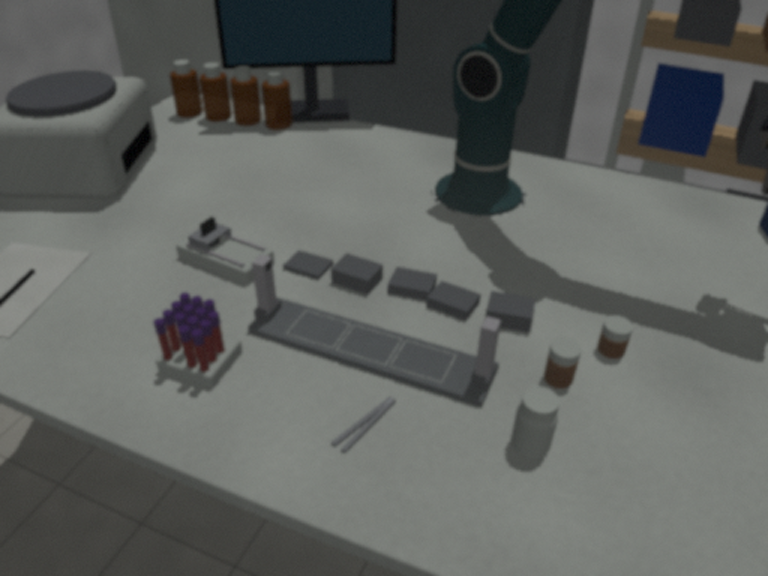

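View pics/top0.png

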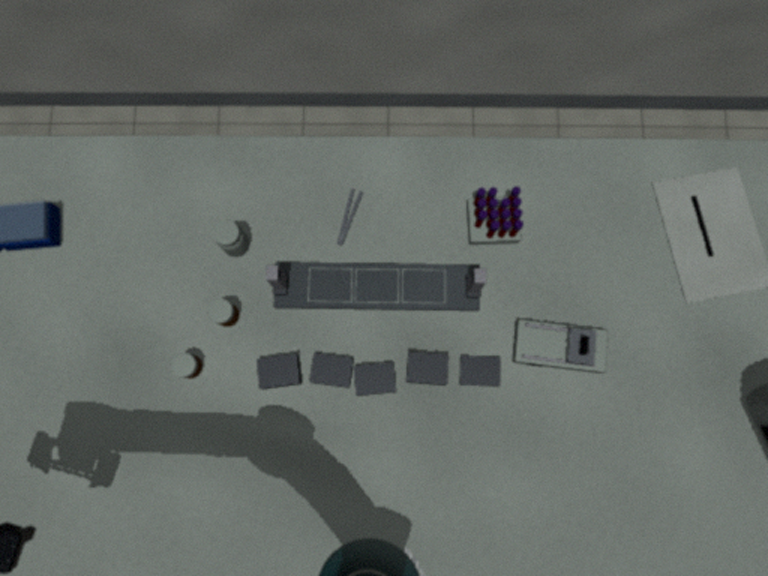

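The top view shows the base at about (377,285) and five plates at about (280..480, 370). Thickness seems to run 36, 24, 24, 36, 12 from left to right. Two amber bottles stand at (227,311) and (188,364), and the start box is at (560,345). Next I'll fit the known shapes to the network masks.

Run:
```python
from h import *
import pickle
D={}
for n in('scene','top'):
    grab_frame(n)
    for t in['base','short_mid','middle_mid','tall_mid','p12_mid','p24a_mid','p36a_mid','start_box','catch_tab','button_top','tube_rack_mid','white_bottle_mid','forceps_mid']:
        r=masks_of(n,t); D[n,t]=r
        print(n,t,[(round(x['conf'],2),np.round(x['centre']).tolist(),int(x['pixels'].sum())) for x in r])
pickle.dump(D,open('m.pkl','wb'))
print(read_state()['time_s'])
```

```text
scene base [(0.57, [248.0, 230.0], 5678), (0.17, [277.0, 190.0], 551)]
scene short_mid [(0.89, [410.0, 227.0], 440), (0.28, [148.0, 166.0], 1512)]
scene middle_mid [(0.6, [373.0, 240.0], 600)]
scene tall_mid []
scene p12_mid [(0.65, [206.0, 173.0], 384)]
scene p24a_mid [(0.68, [302.0, 201.0], 596)]
scene p36a_mid [(0.92, [238.0, 182.0], 640)]
scene start_box [(0.92, [147.0, 169.0], 1433), (0.2, [341.0, 207.0], 674)]
scene catch_tab [(0.73, [138.0, 157.0], 304), (0.47, [242.0, 284.0], 414)]
scene button_top [(0.66, [409.0, 222.0], 487), (0.41, [241.0, 288.0], 391)]
scene tube_rack_mid []
scene white_bottle_mid [(0.57, [355.0, 282.0], 1213)]
scene forceps_mid [(0.85, [240.0, 284.0], 421)]
top base [(0.69, [251.0, 190.0], 4343), (0.46, [318.0, 248.0], 539)]
top short_mid [(0.57, [123.0, 242.0], 270)]
top middle_mid [(0.8, [148.0, 208.0], 291)]
top tall_mid []
top p12_mid [(0.73, [318.0, 247.0], 566), (0.33, [247.0, 253.0], 546)]
top p24a_mid [(0.8, [220.0, 247.0], 533), (0.25, [387.0, 232.0], 392)]
top p36a_mid [(0.68, [287.0, 243.0], 554)]
top start_box [(0.63, [373.0, 233.0], 1867)]
top catch_tab [(0.96, [387.0, 229.0], 409), (0.71, [253.0, 190.0], 4318), (0.49, [288.0, 245.0], 565)]
top button_top []
top tube_rack_mid [(0.96, [327.0, 142.0], 1224)]
top white_bottle_mid [(0.83, [152.0, 159.0], 409), (0.29, [376.0, 231.0], 1931)]
top forceps_mid [(0.5, [233.0, 141.0], 175), (0.36, [146.0, 208.0], 291)]
1.5
```

```bash
cat >> h.py <<'E'
from scipy.optimize import minimize
def boxpts(w,l,z0,z1): return np.array([[sx*w/2,sy*l/2,z] for sx in(-1,1) for sy in(-1,1) for z in(z0,z1)])
def cylpts(d,z0,z1):
    a=np.linspace(0,2*np.pi,32,endpoint=False); return np.array([[d/2*np.cos(t),d/2*np.sin(t),z] for t in a for z in(z0,z1)])
S=4
def hullmask(n,P):
    q=np.array([proj(n,p) for p in P]); h=cv2.convexHull(((q+0.5)*S*16).astype(np.int32)); m=np.zeros((384*S,512*S),np.uint8)
    cv2.fillConvexPoly(m,h,1,shift=4); return m
def fit(masks,parts,x0,yaw=True):
    # masks {cam:bool}; parts list of pts arrays (union)
    B={n:cv2.resize(m.astype(np.float32),None,fx=S,fy=S,interpolation=cv2.INTER_LINEAR)>0.5 for n,m in masks.items()}
    def cost(v):
        c=0; th=v[2]*10 if yaw else 0
        R=np.array([[np.cos(th),-np.sin(th),0],[np.sin(th),np.cos(th),0],[0,0,1]])
        for n,b in B.items():
            m=np.zeros(b.shape,bool)
            for P in parts: m|=hullmask(n,P@R.T+[v[0],v[1],0])>0
            c+=1-(m&b).sum()/(m|b).sum()
        return c/len(B)
    x0=np.array(x0,float)
    if yaw: x0[2]/=10
    sim=np.vstack([x0]+[x0+np.eye(len(x0))[i]*0.012 for i in range(len(x0))])
    r=minimize(cost,x0,method='Nelder-Mead',options=dict(initial_simplex=sim,xatol=2e-4,fatol=1e-4,maxiter=90))
    v=r.x.copy()
    if yaw: v[2]*=10
    return v,r.fun
E
cat > fit1.py <<'E'
from h import *
import pickle
D=pickle.load(open('m.pkl','rb'))
g=lambda n,t,i=0:D[n,t][i]['pixels']
for t,z in(('short_mid',.06),('middle_mid',.072)):
  for hgt in(.06,.072,.096):
    c=atz('top',D['top',t][0]['centre'],hgt/2)
    print(t,hgt,fit({n:g(n,t) for n in('scene','top')},[cylpts(.05,0,hgt)],c[:2],False))
base=[boxpts(.1,.44,0,.015)]+[boxpts(.03,.024,.015,.135)+[0,s*.205,0] for s in(-1,1)]
c=atz('top',D['top','base'][0]['centre'],.01)
print('base',fit({n:g(n,'base') for n in('scene','top')},base,[c[0],c[1],0]))
c=atz('top',D['top','start_box'][0]['centre'],.03)
print('box',fit({n:g(n,'start_box') for n in('scene','top')},[boxpts(.09,.19,0,.035)],[c[0],c[1],0]))
for n in('scene','top'):
  im=grab_frame(n); dm=(im.max(2)<112).astype(np.uint8)
  cv2.imwrite('pics/thr_%s.png'%n,dm*255)
  k,l,s,ce=cv2.connectedComponentsWithStats(dm)
  print(n,[(s[i].tolist(),np.round(ce[i]).tolist()) for i in range(1,k) if 200<s[i][4]<2000])
  print([im[int(y),int(x)].tolist() for x,y in ([(318,247),(287,243),(187,246),(350,280)] if n=='top' else [(206,173),(238,182),(341,205),(300,250)])])
E
python3 fit1.py
```

```text
Traceback (most recent call last):
  File "fit1.py", line 8, in <module>
    print(t,hgt,fit({n:g(n,t) for n in('scene','top')},[cylpts(.05,0,hgt)],c[:2],False))
                ~~~^^^^^^^^^^^^^^^^^^^^^^^^^^^^^^^^^^^^^^^^^^^^^^^^^^^^^^^^^^^^^^^^^^^^
  File "h.py", line 37, in fit
    r=minimize(cost,x0,method='Nelder-Mead',options=dict(initial_simplex=sim,xatol=2e-4,fatol=1e-4,maxiter=90))
  File "h.py", line 31, in cost
    for P in parts: m|=hullmask(n,P@R.T+[v[0],v[1],0])>0
                       ~~~~~~~~^^^^^^^^^^^^^^^^^^^^^^^
  File "h.py", line 21, in hullmask
    q=np.array([proj(n,p) for p in P]); h=cv2.convexHull(((q+0.5)*S*16).astype(np.int32)); m=np.zeros((384*S,512*S),np.uint8)
                ~~~~^^^^^
  File "h.py", line 6, in proj
    c,f=cam(n); p=np.array(c['R'])@np.array(X,float)+np.array(c['t']); s=p[:2]/p[2]; s=s*(1+c['k1']*(s@s)); return s*f+[c['cx'],c['cy']]
        ~~~^^^
  File "h.py", line 4, in cam
    c=camera_info(n); f=192/np.tan(np.radians(c['fov_y'])/2); return c,f
ValueError: time passes only in moves, steps and waits
```

```bash
python3 - <<'E'
s=open('h.py').read()
s=s.replace("def cam(n):\n    c=camera_info(n);","import functools\n@functools.lru_cache(None)\ndef cam(n):\n    c=camera_info(n);")
open('h.py','w').write(s)
E
time python3 fit1.py
```

```text
short_mid 0.06 (array([0.45079277, 0.38154839]), np.float64(0.1534299228575564))
short_mid 0.072 (array([0.45101165, 0.38151109]), np.float64(0.23359142087904017))
short_mid 0.096 (array([0.45069754, 0.38012437]), np.float64(0.35653234169595455))
middle_mid 0.06 (array([0.56025978, 0.30985365]), np.float64(0.135686598052085))
middle_mid 0.072 (array([0.56054817, 0.30948742]), np.float64(0.10166686733843266))
middle_mid 0.096 (array([0.55862217, 0.30790973]), np.float64(0.229470404190512))
base (array([ 0.62603349, -0.0106129 , -0.00396402]), np.float64(0.04380996630691142))
box (array([ 0.49624196, -0.39691175, -0.10839952]), np.float64(0.12309635632223176))
scene [([188, 167, 68, 32, 1283], [225.0, 181.0]), ([257, 178, 64, 38, 1325], [289.0, 195.0]), ([396, 216, 25, 28, 454], [407.0, 230.0]), ([359, 232, 28, 32, 555], [372.0, 248.0]), ([221, 266, 43, 37, 438], [242.0, 284.0]), ([336, 266, 36, 49, 1151], [353.0, 292.0])]
[[70, 73, 74], [73, 75, 77], [73, 74, 76], [75, 80, 81]]
top [([224, 125, 19, 39, 276], [232.0, 143.0]), ([310, 124, 40, 40, 1185], [330.0, 143.0]), ([0, 133, 44, 36, 1394], [21.0, 150.0]), ([144, 146, 25, 26, 325], [159.0, 160.0]), ([144, 196, 18, 23, 208], [155.0, 207.0]), ([341, 211, 64, 38, 939], [377.0, 229.0]), ([470, 226, 42, 83, 1226], [499.0, 262.0]), ([71, 228, 24, 30, 230], [83.0, 241.0]), ([267, 229, 67, 35, 1402], [300.0, 246.0]), ([171, 232, 32, 28, 703], [186.0, 246.0]), ([206, 233, 60, 32, 1314], [235.0, 249.0]), ([0, 347, 24, 37, 578], [9.0, 362.0])]
[[57, 64, 67], [63, 69, 71], [59, 63, 65], [108, 116, 112]]
real	0m12.156s
user	0m11.280s
sys	0m0.199s
```

```bash
cat > fit2.py <<'E'
from h import *
I={n:grab_frame(n) for n in('scene','top')}
seeds=[(187,246),(221,246),(250,252),(285,243),(320,247)]
for th in(90,):
  C={}
  for n in I:
    dm=(I[n].max(2)<th).astype(np.uint8); dm=cv2.morphologyEx(dm,cv2.MORPH_OPEN,np.ones((3,3)))
    C[n]=cv2.connectedComponents(dm,connectivity=4)[1]
  for s in seeds:
    best=[]
    c=atz('top',s,.024)
    mt=C['top']==C['top'][s[1],s[0]]
    p=np.round(proj('scene',[c[0],c[1],.012])).astype(int); ms=C['scene']==C['scene'][p[1],p[0]]
    print(s,mt.sum(),ms.sum(),C['scene'][p[1],p[0]])
    for h in(.012,.024,.036):
        r={}
        v,e=fit({'top':mt,'scene':ms},[boxpts(.062,.084,0,h)],[c[0],c[1],0]); print('  ',h,np.round(v,4),np.degrees(v[2]).round(1),round(e,3))
E
python3 fit2.py
```

```text
(187, 246) 651 39851 1
   0.012 [0.4426 0.1933 0.1651] 9.5 0.568
   0.024 [0.442  0.1928 0.1487] 8.5 0.548
   0.036 [0.4414 0.1913 0.1495] 8.6 0.534
(221, 246) 1191 1160 8
   0.012 [ 0.4471  0.0815 -0.1449] -8.3 0.554
   0.024 [ 0.4481  0.081  -0.1367] -7.8 0.513
   0.036 [ 0.4468  0.0805 -0.1356] -7.8 0.522
(250, 252) 1191 1160 8
   0.012 [ 0.4293 -0.0075  0.1006] 5.8 0.567
   0.024 [ 0.4307 -0.0061  0.0998] 5.7 0.533
   0.036 [ 0.43   -0.0066  0.1045] 6.0 0.551
(285, 243) 636 1079 7
   0.012 [ 0.4531 -0.1183 -0.0159] -0.9 0.359
   0.024 [ 0.4514 -0.1172 -0.0018] -0.1 0.301
   0.036 [ 0.4541 -0.1166 -0.0678] -3.9 0.253
(320, 247) 542 1079 7
   0.012 [ 0.4465 -0.2273 -0.0502] -2.9 0.36
   0.024 [ 0.4462 -0.2266 -0.038 ] -2.2 0.382
   0.036 [ 0.4453 -0.2253 -0.0437] -2.5 0.407
```

```bash
cat > fit3.py <<'E'
from h import *
I={n:grab_frame(n) for n in('scene','top')}
M={n:(I[n].max(2)<90) for n in I}
V=[[.443,.192,.14],[.447,.081,-.14],[.43,-.007,.1],[.453,-.117,-.03],[.446,-.226,-.04]]; H=[.036,.024,.024,.036,.012]
def rot(P,v): 
    c,s=np.cos(v[2]),np.sin(v[2]); return P@np.array([[c,-s,0],[s,c,0],[0,0,1]]).T+[v[0],v[1],0]
def hm(n,P): return cv2.resize(hullmask(n,P),(512,384),interpolation=cv2.INTER_AREA)>0
def basem(n): 
    m=np.zeros((384,512),bool)
    for P in [boxpts(.1,.44,0,.015)]+[boxpts(.03,.024,.015,.135)+[0,s*.205,0] for s in(-1,1)]: m|=hm(n,rot(P,[.626,-.0106,-.004]))
    return m
BM={n:basem(n) for n in I}
for it in range(3):
  for i in range(5):
    E={}
    for h in((.012,.024,.036) if it==2 else (H[i],)):
      mm={}
      for n in I:
        roi=cv2.dilate(hm(n,rot(boxpts(.062,.084,0,H[i]),V[i])).astype(np.uint8),np.ones((11,11)))>0
        o=BM[n].copy()
        for j in range(5):
            if j!=i: o|=hm(n,rot(boxpts(.062,.084,0,H[j]),V[j]))
        mm[n]=M[n]&roi&~o
      E[h]=fit(mm,[boxpts(.062,.084,0,h)],V[i])
      # per-camera consistency
    if it==2: print(i,{h:round(e[1],3) for h,e in E.items()})
    V[i]=list(E[H[i]][0])
for i in range(5): print(H[i],np.round(V[i][:2],4),np.degrees(V[i][2]).round(1))
for n in I:
  im=I[n][:,:,::-1].copy()
  for i in range(5):
    e=hm(n,rot(boxpts(.062,.084,0,H[i]),V[i])).astype(np.uint8); c,_=cv2.findContours(e,0,2); cv2.drawContours(im,c,-1,(0,0,255),1)
  x0,y0=(170,150) if n=='scene' else (160,215)
  cv2.imwrite('pics/f3_%s.png'%n,cv2.resize(im[y0:y0+80,x0:x0+200],None,fx=4,fy=4))
E
python3 fit3.py
```

```text
0 {0.012: np.float64(0.34), 0.024: np.float64(0.269), 0.036: np.float64(0.207)}
1 {0.012: np.float64(0.14), 0.024: np.float64(0.096), 0.036: np.float64(0.166)}
2 {0.012: np.float64(0.147), 0.024: np.float64(0.1), 0.036: np.float64(0.169)}
3 {0.012: np.float64(0.244), 0.024: np.float64(0.157), 0.036: np.float64(0.09)}
4 {0.012: np.float64(0.09), 0.024: np.float64(0.183), 0.036: np.float64(0.257)}
0.036 [0.4415 0.1917] 8.5
0.024 [0.448  0.0826] -6.9
0.024 [ 0.4303 -0.0071] 5.1
0.036 [ 0.4543 -0.1165] -3.9
0.012 [ 0.4469 -0.2281] -4.1
```

View pics/f3_scene.png

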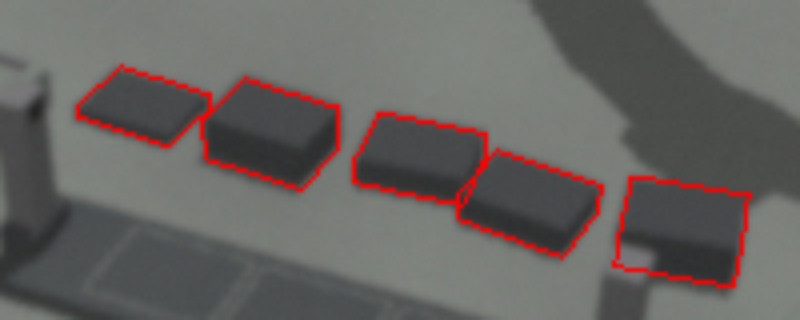

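View pics/f3_top.png

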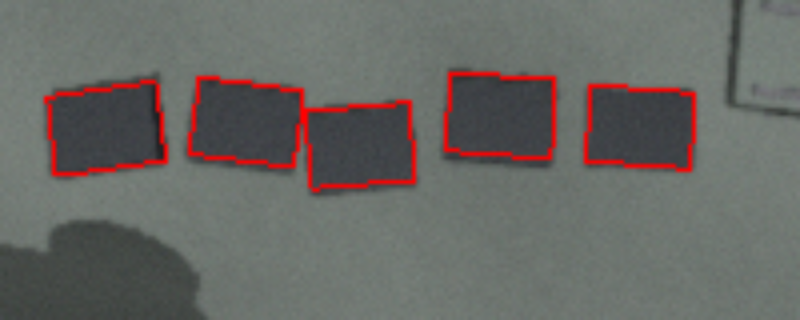

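The fits match the picture. The bottles present are short and middle. The plan is short on 36+24 in bay 2 and middle on 12+36 in bay 0.

```bash
cat > d.py <<'E'
import sys,numpy as np
from bench import read_state
# usage: d.py x y z jawdeg
s=read_state(); p=s['eef_pos']; R=s['orientation']; a=np.degrees(np.arctan2(R[1,1],R[0,1]))
x,y,z,j=map(float,sys.argv[1:5]); t=(j-a+90)%180-90
print('t',round(s['time_s'],2),'pos',p.round(4),'jaw',a.round(1),'F',s['contact_force'].round(1),'gap',round(s['finger_gap'],4),'J7',s['joint_pos'][6].round(1))
print('cm',((np.array([x,y,z])-p)*100).round(2),'turn',t.round(1))
E
python3 - <<'E'
from h import *
import pickle
D=pickle.load(open('m.pkl','rb'))
print(fit({n:D[n,'white_bottle_mid'][0]['pixels'] for n in('scene','top')},[cylpts(.06,0,.1)],atz('top',D['top','white_bottle_mid'][0]['centre'],.05)[:2],False))
E
python3 d.py .4405 .1917 .2 8.5
```

```text
(array([0.71709932, 0.29719168]), np.float64(0.1288707338283115))
t 1.8 pos [0.1607 0.6298 0.2146] jaw 75.7 F [ 0.5  0.1 -0.3] gap 0.0918 J7 -3.2
cm [ 27.98 -43.81  -1.46] turn -67.2
```

Request:
{"method": "arm_command", "body": {
  "moves": [
    [4,-3,0,-6],
    [8,-6,0,-12],
    [11,-10,0,-18],
    [14,-14,0,-25],
    [16,-18,0,-32],
    [18,-22,0,-39],
    [20,-26,0,-46],
    [22,-30,0,-53],
    [24,-34,-1,-60],
    [26,-38,-1.5,-67.2]
  ],
  "grip": 0
}}

```text
time_s: 2.63
eef_pos: [0.3986, 0.2939, 0.2058]
orientation: [[-0.142, 0.99, 0.001], [0.99, 0.142, 0.001], [0.001, 0.001, -1.0]]
contact_force: [1.1, 1.4, -0.0]
finger_gap: 0.0919
```

Request:
{"method": "arm_command", "body": {
  "moves": [
    [2,-5.8,0,0],
    [2,-5.8,0,0],
    [2,-5.8,-4,0],
    [2,-5.8,-8,0],
    [2,-5.8,-8,0],
    [2,-5.8,-8,0]
  ]
}}

```text
time_s: 3.13
eef_pos: [0.4167, 0.2367, 0.1244]
orientation: [[-0.148, 0.989, -0.003], [0.989, 0.148, -0.003], [-0.003, -0.004, -1.0]]
contact_force: [0.4, -0.0, 0.2]
finger_gap: 0.0919
```

```bash
python3 d.py .4405 .1917 .008 8.5
```

```text
t 3.13 pos [0.4167 0.2367 0.1244] jaw 8.5 F [ 0.4 -0.   0.2] gap 0.0919 J7 -16.1
cm [  2.38  -4.5  -11.64] turn -0.0
```

Request:
{"method": "arm_command", "body": {
  "moves": [
    [2.38,-4.5,0,0],
    [2.38,-4.5,0,0],
    [2.38,-4.5,-3,0],
    [2.38,-4.5,-6,0],
    [2.38,-4.5,-9,0],
    [2.38,-4.5,-10,0],
    [2.38,-4.5,-10,0],
    [2.38,-4.5,-10,0]
  ]
}}

```text
time_s: 3.8
eef_pos: [0.4427, 0.1931, 0.0268]
orientation: [[-0.148, 0.989, 0.002], [0.989, 0.148, 0.001], [0.001, 0.002, -1.0]]
contact_force: [1.0, 0.5, 0.4]
finger_gap: 0.092
```

```bash
python3 d.py .4405 .1917 .008 8.5;python3 -c "
from h import *
save('scene','s1.png')"
```

```text
t 3.8 pos [0.4427 0.1931 0.0268] jaw 8.5 F [1.  0.5 0.4] gap 0.092 J7 -3.7
cm [-0.22 -0.14 -1.88] turn -0.0
```

View pics/s1.png

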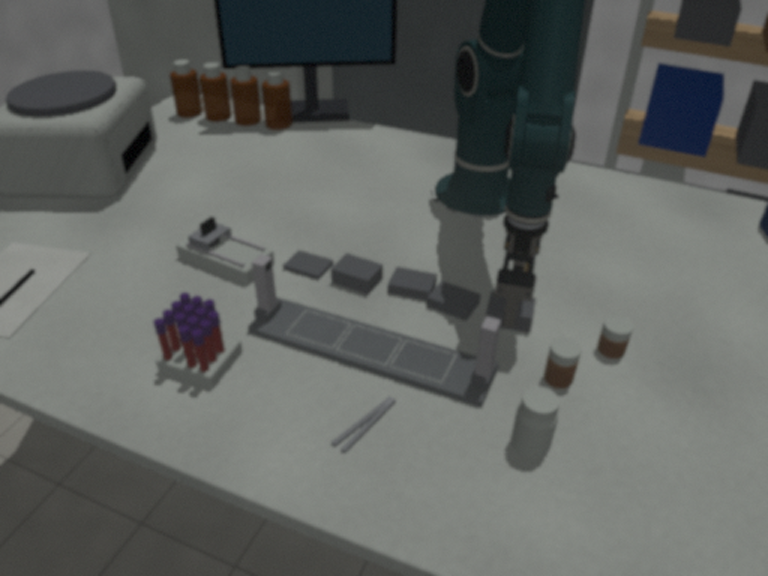

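The jaws are straddling plate 0 at about (515,310). I'll go down the rest of the way and grip.

Request:
{"method": "arm_command", "body": {
  "moves": [
    [-0.1,-0.1,-0.7,0],
    [-0.1,-0.1,-1.4,0],
    [-0.1,-0.1,-1.6,0],
    [-0.1,-0.1,-1.6,0]
  ]
}}

```text
time_s: 4.18
eef_pos: [0.4403, 0.1915, 0.0091]
orientation: [[-0.148, 0.989, -0.001], [0.989, 0.148, -0.0], [-0.0, -0.001, -1.0]]
contact_force: [0.9, -0.7, -0.5]
finger_gap: 0.0917
```

Request:
{"method": "arm_command", "body": {
  "moves": [
    [0,0,0,0],
    [0,0,0,0],
    [0,0,0,0],
    [0,0,0,0],
    [0,0,0,0],
    [0,0,0,0],
    [0,0,0,0],
    [0,0,0,0]
  ],
  "grip": 1
}}

```text
time_s: 4.85
eef_pos: [0.4406, 0.1916, 0.0094]
orientation: [[-0.148, 0.989, 0.0], [0.989, 0.148, 0.0], [0.0, 0.0, -1.0]]
contact_force: [-0.6, 0.2, 1.4]
finger_gap: 0.0615
```

Request:
{"method": "arm_command", "body": {
  "moves": [
    [0,0,3,0],
    [0,0,6,0],
    [0,0,9,0],
    [0,0,12,0],
    [0,0,15,0],
    [0,0,15,0]
  ]
}}

```text
time_s: 5.35
eef_pos: [0.4435, 0.1929, 0.1642]
orientation: [[-0.148, 0.989, 0.008], [0.989, 0.148, 0.005], [0.004, 0.008, -1.0]]
contact_force: [0.9, 0.6, -1.7]
finger_gap: 0.0615
```

```bash
python3 d.py .626 .0894 .16 -.2
```

```text
t 5.35 pos [0.4435 0.1929 0.1642] jaw 8.5 F [ 0.9  0.6 -1.7] gap 0.0615 J7 -11.0
cm [ 18.25 -10.35  -0.42] turn -8.7
```

Request:
{"method": "arm_command", "body": {
  "moves": [
    [2,-4,0,-4],
    [5,-7,0,-8.7],
    [8,-9,0,-8.7],
    [12,-10.3,0,-8.7],
    [16,-10.3,0,-8.7],
    [18.2,-10.3,0,-8.7],
    [18.2,-10.3,0,-8.7],
    [18.2,-10.3,0,-8.7],
    [18.2,-10.3,0,-8.7]
  ]
}}

```text
time_s: 6.1
eef_pos: [0.6208, 0.0884, 0.1578]
orientation: [[0.003, 1.0, -0.003], [1.0, -0.003, -0.001], [-0.001, -0.003, -1.0]]
contact_force: [-0.4, 0.7, -1.9]
finger_gap: 0.0615
```

```bash
python3 d.py .626 .0894 .025 -.2
```

```text
t 6.1 pos [0.6208 0.0884 0.1578] jaw -0.2 F [-0.4  0.7 -1.9] gap 0.0615 J7 2.1
cm [  0.52   0.1  -13.28] turn -0.0
```

Request:
{"method": "arm_command", "body": {
  "moves": [
    [0.3,0.1,-3,0],
    [0.3,0.1,-6,0],
    [0.3,0.1,-9,0],
    [0.3,0.1,-11.5,0],
    [0.3,0.1,-11.5,0],
    [0.3,0.1,-11.5,0],
    [0.3,0.1,-11.5,0]
  ]
}}

```text
time_s: 6.68
eef_pos: [0.626, 0.0898, 0.0459]
orientation: [[0.003, 1.0, 0.002], [1.0, -0.003, 0.0], [0.0, 0.002, -1.0]]
contact_force: [0.5, -0.1, -1.8]
finger_gap: 0.062
```

```bash
python3 d.py .626 .0894 .024 -.2
```

```text
t 6.68 pos [0.626  0.0898 0.0459] jaw -0.2 F [ 0.5 -0.1 -1.8] gap 0.062 J7 5.7
cm [-0.   -0.04 -2.19] turn -0.0
```

Request:
{"method": "arm_command", "body": {
  "moves": [
    [0,0,-1,0],
    [0,0,-1.8,0],
    [0,0,-2.1,0],
    [0,0,-2.2,0],
    [0,0,-2.2,0]
  ]
}}

```text
time_s: 7.1
eef_pos: [0.6257, 0.0899, 0.0243]
orientation: [[0.003, 1.0, -0.0], [1.0, -0.003, 0.001], [0.001, -0.0, -1.0]]
contact_force: [-5.2, -0.4, 13.1]
finger_gap: 0.0617
```

Request:
{"method": "arm_command", "body": {
  "moves": [
    [0,0,0,0],
    [0,0,0,0],
    [0,0,0,0],
    [0,0,0,0]
  ],
  "grip": 0
}}

```text
time_s: 7.43
eef_pos: [0.6256, 0.0895, 0.0222]
orientation: [[0.003, 1.0, 0.0], [1.0, -0.003, -0.0], [-0.0, 0.0, -1.0]]
contact_force: [0.6, 0.1, -0.8]
finger_gap: 0.0865
```

Request:
{"method": "arm_command", "body": {
  "moves": [
    [0,0,2,0],
    [0,0,5,0],
    [0,0,8,0],
    [0,0,12,0],
    [-4,0,12,0],
    [-8,0,12,0],
    [-12,0,12,0],
    [-16,0,12,0],
    [-17.7,-0.7,12,-6.7],
    [-17.7,-0.7,12,-6.7]
  ]
}}

```text
time_s: 8.27
eef_pos: [0.4442, 0.0818, 0.142]
orientation: [[0.124, 0.992, -0.004], [0.992, -0.124, 0.001], [0.001, -0.004, -1.0]]
contact_force: [-0.2, 1.0, 0.1]
finger_gap: 0.0917
```

```bash
python3 d.py .4475 .0826 .008 -6.9; python3 -c "
from h import *
save('top','t1.png')"
```

```text
t 8.27 pos [0.4442 0.0818 0.142 ] jaw -7.1 F [-0.2  1.   0.1] gap 0.0917 J7 -10.9
cm [  0.33   0.08 -13.4 ] turn 0.2
```

View pics/t1.png

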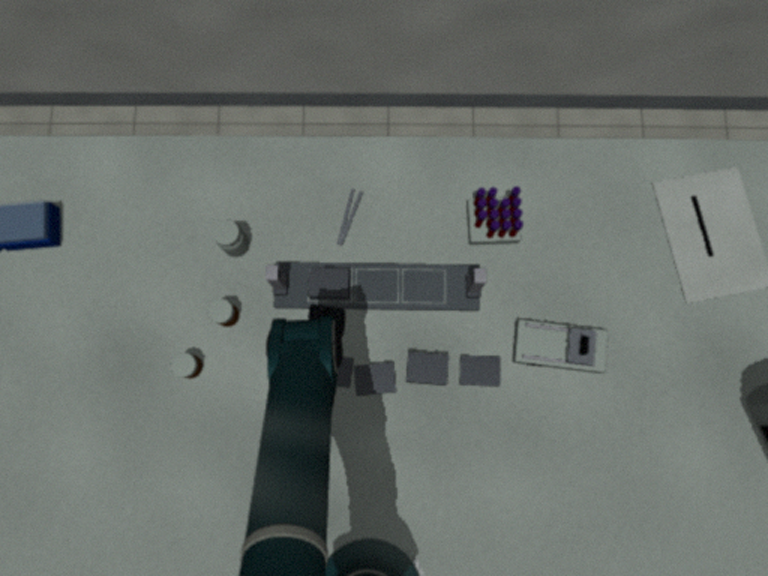

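The 36 plate lies in the left bay at about (330,284). Next is the 24 plate.

Request:
{"method": "arm_command", "body": {
  "moves": [
    [0.15,0,-3,0],
    [0.15,0,-6,0],
    [0.15,0,-9,0],
    [0.15,0,-11,0],
    [0.15,0,-11,0],
    [0.15,0,-11,0],
    [0.15,0,-11,0]
  ]
}}

```text
time_s: 8.9
eef_pos: [0.4517, 0.0825, 0.033]
orientation: [[0.12, 0.993, 0.002], [0.993, -0.12, 0.0], [0.0, 0.002, -1.0]]
contact_force: [-0.3, 0.5, -0.0]
finger_gap: 0.0919
```

```bash
python3 d.py .4475 .0826 .008 -6.9
```

```text
t 8.9 pos [0.4517 0.0825 0.033 ] jaw -6.9 F [-0.3  0.5 -0. ] gap 0.0919 J7 -1.2
cm [-0.42  0.01 -2.5 ] turn -0.0
```

Request:
{"method": "arm_command", "body": {
  "moves": [
    [-0.2,0,-1,0],
    [-0.2,0,-2,0],
    [-0.2,0,-2.5,0],
    [-0.2,0,-2.5,0],
    [-0.2,0,-2.5,0]
  ]
}}

```text
time_s: 9.32
eef_pos: [0.4478, 0.0824, 0.0071]
orientation: [[0.12, 0.993, -0.001], [0.993, -0.12, -0.0], [-0.0, -0.001, -1.0]]
contact_force: [0.6, -0.3, -0.9]
finger_gap: 0.0923
```

Request:
{"method": "arm_command", "body": {
  "moves": [
    [0,0,0,0],
    [0,0,0,0],
    [0,0,0,0],
    [0,0,0,0],
    [0,0,0,0],
    [0,0,0,0],
    [0,0,0,0],
    [0,0,0,0]
  ],
  "grip": 1
}}

```text
time_s: 9.98
eef_pos: [0.4477, 0.0826, 0.0074]
orientation: [[0.12, 0.993, -0.001], [0.993, -0.12, 0.0], [0.0, -0.001, -1.0]]
contact_force: [-2.0, 0.2, 4.5]
finger_gap: 0.062
```

Request:
{"method": "arm_command", "body": {
  "moves": [
    [0,0,3,0],
    [0,0,6,0],
    [0,0,9,0],
    [0,0,12,0],
    [4,0.3,14,3.3],
    [8,0.7,14,6.7],
    [12,0.7,14,6.7],
    [15.9,0.7,14,6.7],
    [17.8,0.7,14,6.7],
    [17.8,0.7,14,6.7]
  ]
}}

```text
time_s: 10.82
eef_pos: [0.6301, 0.0888, 0.1467]
orientation: [[0.004, 1.0, 0.004], [1.0, -0.004, -0.002], [-0.002, 0.004, -1.0]]
contact_force: [-0.1, -0.6, -0.9]
finger_gap: 0.0617
```

Request:
{"method": "arm_command", "body": {
  "moves": [
    [0,0,0,0],
    [0,0,0,0],
    [0,0,0,0]
  ]
}}

```text
time_s: 11.07
eef_pos: [0.6248, 0.0896, 0.147]
orientation: [[0.003, 1.0, -0.001], [1.0, -0.003, 0.0], [0.0, -0.001, -1.0]]
contact_force: [-0.3, 0.5, -1.6]
finger_gap: 0.0616
```

```bash
python3 d.py .626 .0894 .062 -.2
```

```text
t 11.07 pos [0.6248 0.0896 0.147 ] jaw -0.2 F [-0.3  0.5 -1.6] gap 0.0616 J7 3.3
cm [ 0.12 -0.02 -8.5 ] turn -0.0
```

Request:
{"method": "arm_command", "body": {
  "moves": [
    [0.05,0,-3,0],
    [0.05,0,-6,0],
    [0.05,0,-7.5,0],
    [0.05,0,-8,0],
    [0.05,0,-8.5,0],
    [0.05,0,-8.8,0],
    [0.05,0,-8.9,0],
    [0.05,0,-8.9,0]
  ]
}}

```text
time_s: 11.73
eef_pos: [0.6271, 0.0896, 0.0593]
orientation: [[0.003, 1.0, 0.002], [1.0, -0.003, 0.0], [0.0, 0.002, -1.0]]
contact_force: [-1.0, -1.6, -2.4]
finger_gap: 0.0615
```

```bash
python3 d.py .626 .0894 .058 -.2
```

```text
t 11.73 pos [0.6271 0.0896 0.0593] jaw -0.2 F [-1.  -1.6 -2.4] gap 0.0615 J7 6.3
cm [-0.11 -0.02 -0.13] turn -0.0
```

Request:
{"method": "arm_command", "body": {
  "moves": [
    [0,0,-0.1,0],
    [0,0,-0.2,0],
    [0,0,-0.2,0]
  ]
}}

```text
time_s: 11.98
eef_pos: [0.6274, 0.0897, 0.0585]
orientation: [[0.003, 1.0, 0.002], [1.0, -0.003, 0.001], [0.001, 0.002, -1.0]]
contact_force: [-3.1, -0.5, 7.6]
finger_gap: 0.0616
```

Request:
{"method": "arm_command", "body": {
  "moves": [
    [0,0,0,0],
    [0,0,0,0],
    [0,0,0,0],
    [0,0,0,0]
  ],
  "grip": 0
}}

```text
time_s: 12.32
eef_pos: [0.6267, 0.0896, 0.0565]
orientation: [[0.003, 1.0, 0.001], [1.0, -0.003, 0.0], [0.0, 0.001, -1.0]]
contact_force: [0.0, -0.1, 0.2]
finger_gap: 0.0862
```

Request:
{"method": "arm_command", "body": {
  "moves": [
    [0,0,3,0],
    [0,0,6,0],
    [-4,0,9,0],
    [-8,0,9,0],
    [-12,-4,9,0],
    [-16,-8,9,0],
    [-18,-12,9,0],
    [-18,-16,9,0],
    [-18,-20,9,0],
    [-18,-24,9,-3.9]
  ]
}}

```text
time_s: 13.15
eef_pos: [0.4467, -0.1252, 0.1467]
orientation: [[0.07, 0.998, 0.001], [0.998, -0.07, 0.001], [0.001, 0.001, -1.0]]
contact_force: [1.1, -0.2, -0.7]
finger_gap: 0.0924
```

Request:
{"method": "arm_command", "body": {
  "moves": [
    [0,-4,0,0],
    [0,-7.8,0,0],
    [0,-7.8,0,0],
    [0,-7.8,0,0],
    [0,-7.8,0,0]
  ]
}}

```text
time_s: 13.57
eef_pos: [0.4477, -0.2018, 0.1461]
orientation: [[0.071, 0.997, -0.0], [0.997, -0.071, 0.001], [0.0, -0.0, -1.0]]
contact_force: [-0.1, 0.1, -0.6]
finger_gap: 0.0916
```

```bash
python3 d.py .4462 -.2281 .004 -4.1;  python3 -c "
from h import *
save('scene','s2.png')"
```

```text
t 13.57 pos [ 0.4477 -0.2018  0.1461] jaw -4.1 F [-0.1  0.1 -0.6] gap 0.0916 J7 31.7
cm [ -0.15  -2.63 -14.21] turn -0.0
```

View pics/s2.png

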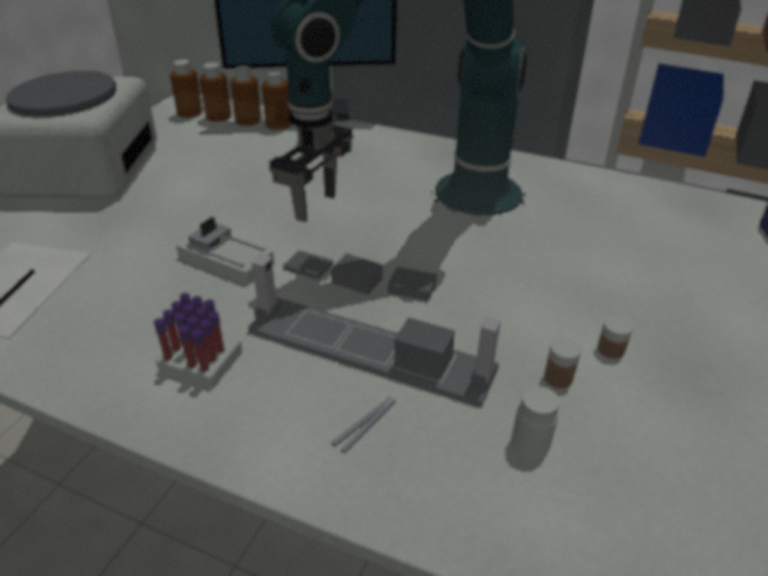

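The 60 mm stack stands flush in the bay nearest the right post at about (424,345). Next is the 12 plate.

Request:
{"method": "arm_command", "body": {
  "moves": [
    [-0.1,-2.6,-2,0],
    [-0.1,-2.6,-5,0],
    [-0.1,-2.6,-8,0],
    [-0.1,-2.6,-11,0],
    [-0.1,-2.6,-12,0],
    [-0.1,-2.6,-12,0],
    [-0.1,-2.6,-12,0],
    [-0.1,-2.6,-12,0]
  ]
}}

```text
time_s: 14.28
eef_pos: [0.4482, -0.2282, 0.0277]
orientation: [[0.07, 0.998, 0.002], [0.998, -0.07, -0.001], [-0.001, 0.002, -1.0]]
contact_force: [0.1, -0.0, 1.3]
finger_gap: 0.0919
```

```bash
python3 d.py .4462 -.2281 .004 -4.1
```

```text
t 14.28 pos [ 0.4482 -0.2282  0.0277] jaw -4.0 F [ 0.1 -0.   1.3] gap 0.0919 J7 44.6
cm [-0.2   0.01 -2.37] turn -0.1
```

Request:
{"method": "arm_command", "body": {
  "moves": [
    [-0.1,0,-1,0],
    [-0.1,0,-1.8,0],
    [-0.1,0,-2.2,0],
    [-0.1,0,-2.4,0],
    [-0.1,0,-2.4,0]
  ]
}}

```text
time_s: 14.7
eef_pos: [0.4455, -0.2281, 0.0018]
orientation: [[0.071, 0.997, -0.001], [0.997, -0.071, 0.0], [0.0, -0.001, -1.0]]
contact_force: [0.7, -0.3, -0.3]
finger_gap: 0.0918
```

Request:
{"method": "arm_command", "body": {
  "moves": [
    [0,0,0,0],
    [0,0,0,0],
    [0,0,0,0],
    [0,0,0,0],
    [0,0,0,0],
    [0,0,0,0],
    [0,0,0,0],
    [0,0,0,0]
  ],
  "grip": 1
}}

```text
time_s: 15.37
eef_pos: [0.4461, -0.2283, 0.0025]
orientation: [[0.071, 0.997, 0.0], [0.997, -0.071, -0.0], [-0.0, 0.0, -1.0]]
contact_force: [-0.2, -0.4, 2.4]
finger_gap: 0.0617
```

Request:
{"method": "arm_command", "body": {
  "moves": [
    [0,0,3,0],
    [0,0,6,0],
    [0,0,9,0],
    [0,0,12,0],
    [0,0,15,0],
    [0,4,15,3.9],
    [0,8,15,3.9],
    [0,11.7,15,3.9],
    [4,11.7,15,3.9],
    [8,11.7,15,3.9]
  ]
}}

```text
time_s: 16.2
eef_pos: [0.5245, -0.107, 0.1519]
orientation: [[-0.002, 1.0, -0.002], [1.0, 0.002, 0.004], [0.004, -0.002, -1.0]]
contact_force: [1.8, -0.5, -0.3]
finger_gap: 0.0617
```

Request:
{"method": "arm_command", "body": {
  "moves": [
    [4,0,0,0],
    [8,0,0,0],
    [10,0,0,0],
    [10,0,0,0],
    [10,0,0,0],
    [10,0,0,0]
  ]
}}

```text
time_s: 16.7
eef_pos: [0.6244, -0.1116, 0.1516]
orientation: [[0.004, 1.0, -0.002], [1.0, -0.004, -0.0], [-0.0, -0.002, -1.0]]
contact_force: [0.8, -0.0, -1.4]
finger_gap: 0.0616
```

```bash
python3 d.py .626 -.1106 .019 -.2
```

```text
t 16.7 pos [ 0.6244 -0.1116  0.1516] jaw -0.2 F [ 0.8 -0.  -1.4] gap 0.0616 J7 24.0
cm [  0.16   0.1  -13.26] turn 0.0
```

Request:
{"method": "arm_command", "body": {
  "moves": [
    [0.1,0.1,-3,0],
    [0.1,0.1,-6,0],
    [0.1,0.1,-9,0],
    [0.1,0.1,-11,0],
    [0.1,0.1,-12,0],
    [0.1,0.1,-12.5,0],
    [0.1,0.1,-12.5,0],
    [0.1,0.1,-12.5,0]
  ]
}}

```text
time_s: 17.37
eef_pos: [0.6274, -0.1106, 0.0286]
orientation: [[0.003, 1.0, 0.002], [1.0, -0.003, -0.0], [-0.0, 0.002, -1.0]]
contact_force: [-0.3, 0.2, -0.7]
finger_gap: 0.0617
```

Request:
{"method": "arm_command", "body": {
  "moves": [
    [0,0,-0.4,0],
    [0,0,-0.7,0],
    [0,0,-0.9,0],
    [0,0,-0.9,0]
  ]
}}

```text
time_s: 17.7
eef_pos: [0.6268, -0.1101, 0.0182]
orientation: [[0.003, 1.0, -0.0], [1.0, -0.003, 0.0], [0.0, -0.0, -1.0]]
contact_force: [-0.2, 0.7, -1.1]
finger_gap: 0.0614
```

```bash
python3 d.py .626 -.1106 .0175 -.2
```

```text
t 17.7 pos [ 0.6268 -0.1101  0.0182] jaw -0.2 F [-0.2  0.7 -1.1] gap 0.0614 J7 28.8
cm [-0.08 -0.05 -0.07] turn -0.0
```

Release, then fetch the second 36 plate (0.4535, -0.1165, -3.9°).

Request:
{"method": "arm_command", "body": {
  "moves": [
    [0,0,0,0],
    [0,0,0,0],
    [0,0,0,0],
    [0,0,0,0]
  ],
  "grip": 0
}}

```text
time_s: 18.03
eef_pos: [0.6271, -0.1103, 0.0186]
orientation: [[0.003, 1.0, 0.001], [1.0, -0.003, -0.0], [-0.0, 0.001, -1.0]]
contact_force: [-0.7, -0.0, -0.3]
finger_gap: 0.0866
```

Request:
{"method": "arm_command", "body": {
  "moves": [
    [0,0,2,0],
    [0,0,5,0],
    [0,0,8,0],
    [-4,0,8,0],
    [-8,0,8,0],
    [-12,0,8,0],
    [-16,-0.3,8,-3.7],
    [-17.4,-0.6,8,-3.7],
    [-17.4,-0.6,8,-3.7],
    [-17.4,-0.6,8,-3.7]
  ]
}}

```text
time_s: 18.87
eef_pos: [0.4535, -0.1162, 0.099]
orientation: [[0.068, 0.998, 0.002], [0.998, -0.068, 0.0], [0.001, 0.002, -1.0]]
contact_force: [0.7, 1.1, -0.5]
finger_gap: 0.0919
```

Request:
{"method": "arm_command", "body": {
  "moves": [
    [0,0,-2,0],
    [0,0,-4,0],
    [0,0,-6,0],
    [0,0,-6,0],
    [0,0,-6,0],
    [0,0,-6,0]
  ]
}}

```text
time_s: 19.37
eef_pos: [0.4543, -0.1166, 0.0389]
orientation: [[0.067, 0.998, 0.001], [0.998, -0.067, -0.001], [-0.001, 0.001, -1.0]]
contact_force: [-0.5, -0.7, 0.4]
finger_gap: 0.0918
```

```bash
python3 d.py .4535 -.1165 .009 -3.9
```

```text
t 19.37 pos [ 0.4543 -0.1166  0.0389] jaw -3.9 F [-0.5 -0.7  0.4] gap 0.0918 J7 31.0
cm [-0.08  0.01 -2.99] turn -0.0
```

Request:
{"method": "arm_command", "body": {
  "moves": [
    [-0.1,0,-1,0],
    [-0.1,0,-2,0],
    [-0.1,0,-2.7,0],
    [-0.1,0,-3,0],
    [-0.1,0,-3,0]
  ]
}}

```text
time_s: 19.78
eef_pos: [0.4512, -0.1161, 0.0075]
orientation: [[0.068, 0.998, -0.002], [0.998, -0.068, 0.0], [0.0, -0.002, -1.0]]
contact_force: [0.2, 0.2, 0.9]
finger_gap: 0.0916
```

Request:
{"method": "arm_command", "body": {
  "moves": [
    [0,0,0,0],
    [0,0,0,0],
    [0,0,0,0],
    [0,0,0,0],
    [0,0,0,0],
    [0,0,0,0],
    [0,0,0,0],
    [0,0,0,0]
  ],
  "grip": 1
}}

```text
time_s: 20.45
eef_pos: [0.4516, -0.1161, 0.0085]
orientation: [[0.068, 0.998, -0.0], [0.998, -0.068, 0.0], [0.0, -0.0, -1.0]]
contact_force: [-3.5, 0.2, 4.8]
finger_gap: 0.0617
```

Request:
{"method": "arm_command", "body": {
  "moves": [
    [0,0,3,0],
    [0,0,6,0],
    [0,0,9,0],
    [4,0.3,9,3.7],
    [8,0.6,9,3.7],
    [12,0.6,9,3.7],
    [16,0.6,9,3.7],
    [17.4,0.6,9,3.7],
    [17.4,0.6,9,3.7],
    [17.4,0.6,9,3.7]
  ]
}}

```text
time_s: 21.28
eef_pos: [0.6253, -0.1102, 0.0972]
orientation: [[0.003, 1.0, -0.002], [1.0, -0.003, -0.001], [-0.001, -0.002, -1.0]]
contact_force: [-0.8, -0.6, -2.5]
finger_gap: 0.0619
```

```bash
python3 d.py .627 -.1103 .036 -.2
```

```text
t 21.28 pos [ 0.6253 -0.1102  0.0972] jaw -0.2 F [-0.8 -0.6 -2.5] gap 0.0619 J7 26.4
cm [ 0.17 -0.01 -6.12] turn -0.0
```

Request:
{"method": "arm_command", "body": {
  "moves": [
    [0.1,0,-2,0],
    [0.1,0,-4,0],
    [0.1,0,-5,0],
    [0.1,0,-5.5,0],
    [0.1,0,-5.9,0],
    [0.1,0,-6.1,0],
    [0.1,0,-6.1,0],
    [0.1,0,-6.1,0]
  ]
}}

```text
time_s: 21.95
eef_pos: [0.6273, -0.1104, 0.0381]
orientation: [[0.003, 1.0, 0.001], [1.0, -0.003, -0.0], [-0.0, 0.001, -1.0]]
contact_force: [-0.6, -0.1, -1.4]
finger_gap: 0.062
```

```bash
python3 d.py .627 -.1103 .0355 -.2
```

```text
t 21.95 pos [ 0.6273 -0.1104  0.0381] jaw -0.2 F [-0.6 -0.1 -1.4] gap 0.062 J7 28.6
cm [-0.03  0.01 -0.26] turn -0.0
```

Request:
{"method": "arm_command", "body": {
  "moves": [
    [0,0,-0.15,0],
    [0,0,-0.28,0],
    [0,0,-0.28,0]
  ]
}}

```text
time_s: 22.2
eef_pos: [0.6274, -0.1103, 0.0355]
orientation: [[0.003, 1.0, 0.001], [1.0, -0.003, 0.0], [0.0, 0.001, -1.0]]
contact_force: [-1.4, 1.1, 4.5]
finger_gap: 0.062
```

Request:
{"method": "arm_command", "body": {
  "moves": [
    [0,0,0,0],
    [0,0,0,0],
    [0,0,0,0],
    [0,0,0,0]
  ],
  "grip": 0
}}

```text
time_s: 22.53
eef_pos: [0.627, -0.1102, 0.0345]
orientation: [[0.003, 1.0, 0.0], [1.0, -0.003, -0.0], [-0.0, 0.0, -1.0]]
contact_force: [-0.3, -0.0, 0.8]
finger_gap: 0.0862
```

Request:
{"method": "arm_command", "body": {
  "moves": [
    [0,0,3,0],
    [0,0,6,0],
    [0,0,10,0],
    [-3,0,14,0],
    [-5,4,17,0],
    [-7,8,17,0],
    [-7,12,17,0],
    [-7,16,17,0],
    [-7,20,17,0],
    [-7,24,17,0]
  ]
}}

```text
time_s: 23.37
eef_pos: [0.5565, 0.122, 0.2052]
orientation: [[0.003, 1.0, 0.001], [1.0, -0.003, 0.001], [0.001, 0.001, -1.0]]
contact_force: [0.2, -0.1, 0.2]
finger_gap: 0.0918
```

```bash
python3 d.py .56 .309 .16 0;  python3 -c "
from h import *
save('scene','s3.png')"
```

```text
t 23.37 pos [0.5565 0.122  0.2052] jaw -0.2 F [ 0.2 -0.1  0.2] gap 0.0918 J7 -2.7
cm [ 0.35 18.7  -4.52] turn 0.2
```

View pics/s3.png

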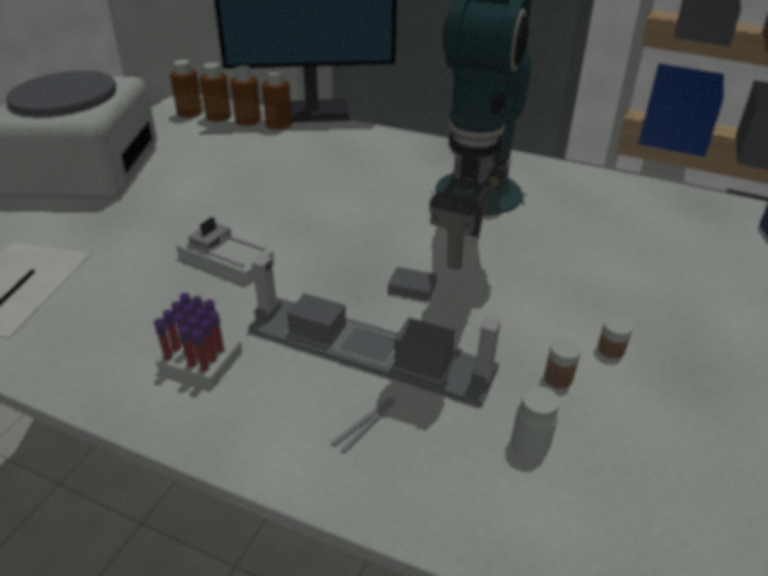

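Both stacks are in place, at about (317,318) and (425,345). Next is the middle bottle at (0.560,0.309).

Request:
{"method": "arm_command", "body": {
  "moves": [
    [0.2,4,0,0],
    [0.2,8,0,0],
    [0.2,12,0,0],
    [0.2,16,0,0],
    [0.2,18.7,0,0],
    [0.2,18.7,-3,0],
    [0.2,18.7,-7,0],
    [0.2,18.7,-9,0],
    [0.2,18.7,-9,0],
    [0.2,18.7,-9,0]
  ]
}}

```text
time_s: 24.25
eef_pos: [0.5587, 0.3063, 0.1138]
orientation: [[0.004, 1.0, -0.001], [1.0, -0.004, -0.002], [-0.002, -0.001, -1.0]]
contact_force: [0.0, 0.1, 0.8]
finger_gap: 0.092
```

```bash
python3 d.py .56 .309 .027 0;  python3 -c "
from h import *
save('scene','s4.png');save('top','t4.png')
for n in('scene','top'): print(np.round([proj(n,[.56,.309,.072]),proj(n,[.56,.309,0])])*1.5)"
```

```text
t 24.25 pos [0.5587 0.3063 0.1138] jaw -0.2 F [0.  0.1 0.8] gap 0.092 J7 -15.6
cm [ 0.13  0.27 -8.68] turn 0.2
[[565.5 346.5]
 [558.  378. ]]
[[220.5 310.5]
 [228.  315. ]]
```

View pics/s4.png

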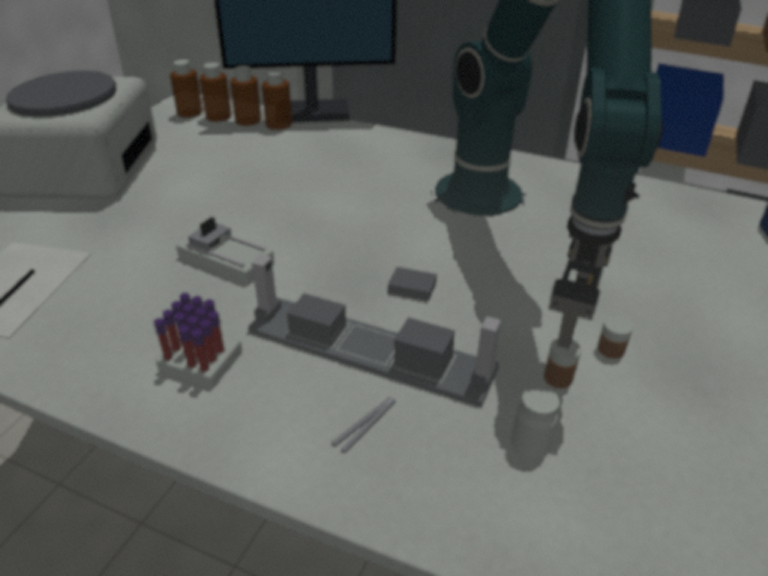

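Request:
{"method": "arm_command", "body": {
  "moves": [
    [0.1,0.2,-2,0],
    [0.1,0.2,-4,0],
    [0.1,0.2,-6,0],
    [0.1,0.2,-8,0],
    [0.1,0.2,-8.7,0],
    [0.1,0.2,-8.7,0],
    [0.1,0.2,-8.7,0]
  ]
}}

```text
time_s: 24.93
eef_pos: [0.561, 0.3093, 0.0291]
orientation: [[0.003, 1.0, 0.002], [1.0, -0.003, 0.001], [0.001, 0.002, -1.0]]
contact_force: [0.3, -0.0, 0.1]
finger_gap: 0.0921
```

Request:
{"method": "arm_command", "body": {
  "moves": [
    [0,0,0,0],
    [0,0,0,0],
    [0,0,0,0],
    [0,0,0,0],
    [0,0,0,0],
    [0,0,0,0],
    [0,0,0,0],
    [0,0,0,0],
    [0,0,0,0],
    [0,0,0,0]
  ],
  "grip": 1
}}

```text
time_s: 25.77
eef_pos: [0.5601, 0.309, 0.0277]
orientation: [[0.003, 1.0, 0.0], [1.0, -0.003, 0.0], [0.0, 0.0, -1.0]]
contact_force: [-0.1, 0.3, 2.5]
finger_gap: 0.0496
```

Request:
{"method": "arm_command", "body": {
  "moves": [
    [0,0,3,0],
    [0,0,6,0],
    [0,0,9,0],
    [0,0,12,0],
    [0,0,15,0],
    [0,0,18,0],
    [0,0,18,0]
  ]
}}

```text
time_s: 26.35
eef_pos: [0.5629, 0.3101, 0.2136]
orientation: [[0.003, 1.0, 0.008], [1.0, -0.003, 0.005], [0.005, 0.008, -1.0]]
contact_force: [1.3, 0.5, -1.5]
finger_gap: 0.0495
```

```bash
python3 d.py .627 -.1105 .19 0;  python3 -c "
from h import *
save('scene','s5.png')"
```

```text
t 26.35 pos [0.5629 0.3101 0.2136] jaw -0.2 F [ 1.3  0.5 -1.5] gap 0.0495 J7 -18.5
cm [  6.41 -42.06  -2.36] turn 0.2
```

View pics/s5.png

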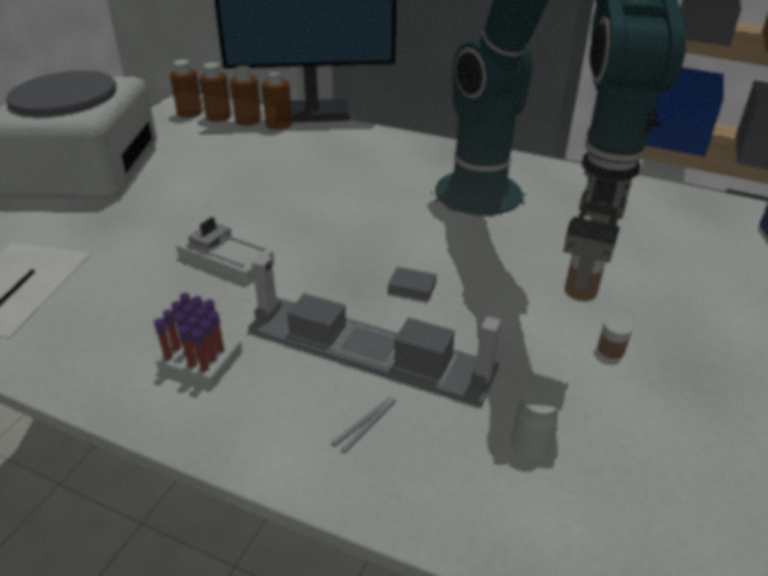

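The middle bottle hangs upright from the jaws. I'll carry it to bay 0.

Request:
{"method": "arm_command", "body": {
  "moves": [
    [0,-4,0,0],
    [0,-8,0,0],
    [0,-12,0,0],
    [0,-16,0,0],
    [1,-20,0,0],
    [2,-24,0,0],
    [3,-28,0,0],
    [4,-32,0,0],
    [5,-36,0,0],
    [6,-39.5,0,0]
  ]
}}

```text
time_s: 27.23
eef_pos: [0.6187, -0.0888, 0.2057]
orientation: [[0.005, 1.0, -0.003], [1.0, -0.005, -0.0], [-0.0, -0.003, -1.0]]
contact_force: [-0.1, -0.8, -1.2]
finger_gap: 0.0493
```

Request:
{"method": "arm_command", "body": {
  "moves": [
    [0.5,-2.5,0,0],
    [0.5,-2.5,0,0],
    [0.5,-2.5,0,0],
    [0.5,-2.5,0,0],
    [0.5,-2.5,0,0]
  ]
}}

```text
time_s: 27.65
eef_pos: [0.6244, -0.1089, 0.2063]
orientation: [[0.001, 1.0, -0.002], [1.0, -0.001, 0.001], [0.001, -0.002, -1.0]]
contact_force: [-0.4, -0.3, -1.8]
finger_gap: 0.0493
```

```bash
python3 d.py .627 -.1105 .0907 0
```

```text
t 27.65 pos [ 0.6244 -0.1089  0.2063] jaw -0.0 F [-0.4 -0.3 -1.8] gap 0.0493 J7 22.7
cm [  0.26  -0.16 -11.56] turn 0.0
```

Request:
{"method": "arm_command", "body": {
  "moves": [
    [0.2,-0.1,-3,0],
    [0.2,-0.1,-6,0],
    [0.2,-0.1,-9,0],
    [0.2,-0.1,-10.5,0],
    [0.2,-0.1,-11,0],
    [0.2,-0.1,-11.3,0],
    [0.2,-0.1,-11.3,0],
    [0.2,-0.1,-11.3,0]
  ]
}}

```text
time_s: 28.32
eef_pos: [0.6279, -0.1117, 0.0958]
orientation: [[0.002, 1.0, 0.002], [1.0, -0.002, -0.0], [-0.0, 0.002, -1.0]]
contact_force: [0.6, 0.6, -1.7]
finger_gap: 0.0496
```

```bash
python3 d.py .627 -.1105 .0907 0
```

```text
t 28.32 pos [ 0.6279 -0.1117  0.0958] jaw -0.1 F [ 0.6  0.6 -1.7] gap 0.0496 J7 26.9
cm [-0.09  0.12 -0.51] turn 0.1
```

Request:
{"method": "arm_command", "body": {
  "moves": [
    [0,0,-0.2,0],
    [0,0,-0.4,0],
    [0,0,-0.5,0],
    [0,0,-0.5,0]
  ]
}}

```text
time_s: 28.65
eef_pos: [0.6275, -0.112, 0.0907]
orientation: [[0.003, 1.0, 0.001], [1.0, -0.003, 0.0], [0.0, 0.001, -1.0]]
contact_force: [-1.9, 1.2, 5.4]
finger_gap: 0.0495
```

Request:
{"method": "arm_command", "body": {
  "moves": [
    [0,0,0,0],
    [0,0,0,0],
    [0,0,0,0],
    [0,0,0,0],
    [0,0,0,0]
  ],
  "grip": 0
}}

```text
time_s: 29.07
eef_pos: [0.6269, -0.1121, 0.0894]
orientation: [[0.003, 1.0, -0.0], [1.0, -0.003, -0.0], [-0.0, -0.0, -1.0]]
contact_force: [-0.0, 0.8, -0.1]
finger_gap: 0.0807
```

Request:
{"method": "arm_command", "body": {
  "moves": [
    [0,0,2,0],
    [0,0,5,0],
    [0,0,8,0],
    [0,0,12,0],
    [-3,3,13,0],
    [-6,6,13,0],
    [-9,10,13,0],
    [-12,14,13,0],
    [-14,18,13,0],
    [-16,22,13,0]
  ]
}}

```text
time_s: 29.9
eef_pos: [0.477, 0.0867, 0.2197]
orientation: [[0.004, 1.0, 0.0], [1.0, -0.004, 0.001], [0.001, 0.0, -1.0]]
contact_force: [1.0, 0.9, -0.1]
finger_gap: 0.0917
```

Request:
{"method": "arm_command", "body": {
  "moves": [
    [0,4,0,0],
    [0,8,0,0],
    [0,12,0,0],
    [0,16,0,0],
    [0,20,0,0],
    [-1.7,24,-3,0],
    [-1.7,27,-3,0],
    [-1.7,27,-3,0],
    [-1.7,27,-3,0]
  ]
}}

```text
time_s: 30.65
eef_pos: [0.4602, 0.3577, 0.1884]
orientation: [[-0.002, 1.0, -0.001], [1.0, 0.002, -0.001], [-0.001, -0.001, -1.0]]
contact_force: [0.1, -1.4, 1.0]
finger_gap: 0.0921
```

```bash
python3 d.py .451 .3815 .02 0;  python3 -c "
from h import *
save('scene','s6.png')"
```

```text
t 30.65 pos [0.4602 0.3577 0.1884] jaw 0.1 F [ 0.1 -1.4  1. ] gap 0.0921 J7 -29.9
cm [ -0.92   2.38 -16.84] turn -0.1
```

View pics/s6.png

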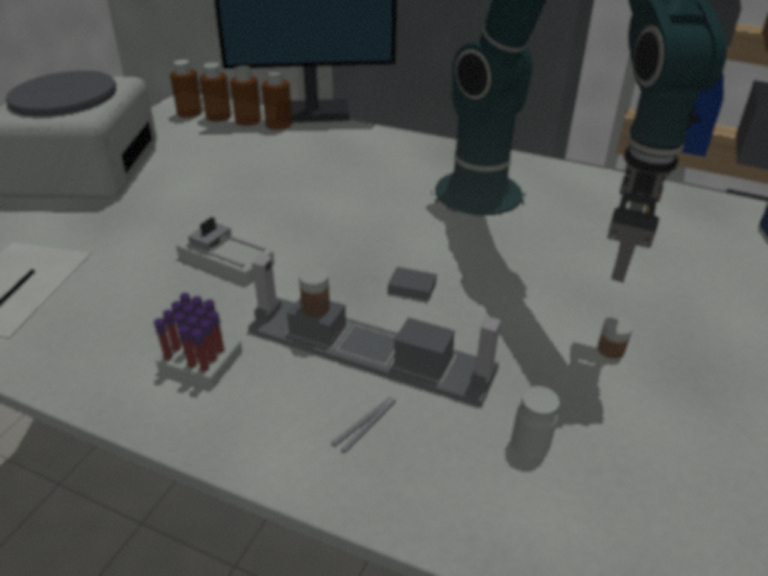

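The middle bottle stands upright on its stack at about (314,293). Now the short bottle.

Request:
{"method": "arm_command", "body": {
  "moves": [
    [-0.9,2.4,0,0],
    [-0.9,2.4,0,0],
    [-0.9,2.4,-4,0],
    [-0.9,2.4,-8,0],
    [-0.9,2.4,-9.5,0],
    [-0.9,2.4,-9.5,0],
    [-0.9,2.4,-9.5,0]
  ]
}}

```text
time_s: 31.28
eef_pos: [0.4535, 0.3781, 0.0948]
orientation: [[0.005, 1.0, 0.0], [1.0, -0.005, -0.001], [-0.001, 0.0, -1.0]]
contact_force: [0.4, 0.2, 0.6]
finger_gap: 0.0922
```

```bash
python3 d.py .451 .3815 .021 0
```

```text
t 31.28 pos [0.4535 0.3781 0.0948] jaw -0.3 F [0.4 0.2 0.6] gap 0.0922 J7 -28.8
cm [-0.25  0.34 -7.38] turn 0.3
```

Request:
{"method": "arm_command", "body": {
  "moves": [
    [-0.2,0.3,-2,0],
    [-0.2,0.3,-4,0],
    [-0.2,0.3,-6,0],
    [-0.2,0.3,-7.3,0],
    [-0.2,0.3,-7.3,0],
    [-0.2,0.3,-7.3,0]
  ]
}}

```text
time_s: 31.78
eef_pos: [0.4515, 0.3827, 0.0226]
orientation: [[0.004, 1.0, 0.001], [1.0, -0.004, 0.001], [0.001, 0.001, -1.0]]
contact_force: [0.6, 0.6, 0.7]
finger_gap: 0.092
```

Request:
{"method": "arm_command", "body": {
  "moves": [
    [0,0,0,0],
    [0,0,0,0],
    [0,0,0,0],
    [0,0,0,0],
    [0,0,0,0],
    [0,0,0,0],
    [0,0,0,0],
    [0,0,0,0],
    [0,0,0,0],
    [0,0,0,0]
  ],
  "grip": 1
}}

```text
time_s: 32.62
eef_pos: [0.4506, 0.3828, 0.0217]
orientation: [[0.003, 1.0, 0.0], [1.0, -0.003, 0.0], [0.0, 0.0, -1.0]]
contact_force: [-1.4, 0.7, 1.8]
finger_gap: 0.0494
```

Request:
{"method": "arm_command", "body": {
  "moves": [
    [0,0,3,0],
    [0,0,6,0],
    [0,0,9,0],
    [0,0,12,0],
    [0,0,15,0],
    [0,0,18,0],
    [0,-4,18,0],
    [0,-8,18,0],
    [0,-12,18,0],
    [0,-16,18,0]
  ]
}}

```text
time_s: 33.45
eef_pos: [0.4497, 0.2208, 0.2011]
orientation: [[0.002, 1.0, -0.001], [1.0, -0.002, -0.0], [-0.0, -0.001, -1.0]]
contact_force: [0.6, 0.1, -2.4]
finger_gap: 0.0497
```

Request:
{"method": "arm_command", "body": {
  "moves": [
    [2,-4,0,0],
    [4,-7,0,0],
    [6,-10,0,0],
    [9,-13,0,0],
    [13,-13,0,0],
    [16,-13,0,0],
    [17.5,-13.2,0,0],
    [17.5,-13.2,0,0],
    [17.5,-13.2,0,0]
  ]
}}

```text
time_s: 34.2
eef_pos: [0.6249, 0.09, 0.2002]
orientation: [[0.004, 1.0, -0.002], [1.0, -0.004, -0.001], [-0.001, -0.002, -1.0]]
contact_force: [-0.9, 0.4, -2.6]
finger_gap: 0.0497
```

```bash
python3 d.py .6268 .0895 .12 0;  python3 -c "
from h import *
save('scene','s7.png')"
```

```text
t 34.2 pos [0.6249 0.09   0.2002] jaw -0.2 F [-0.9  0.4 -2.6] gap 0.0497 J7 3.4
cm [ 0.19 -0.05 -8.02] turn 0.2
```

View pics/s7.png

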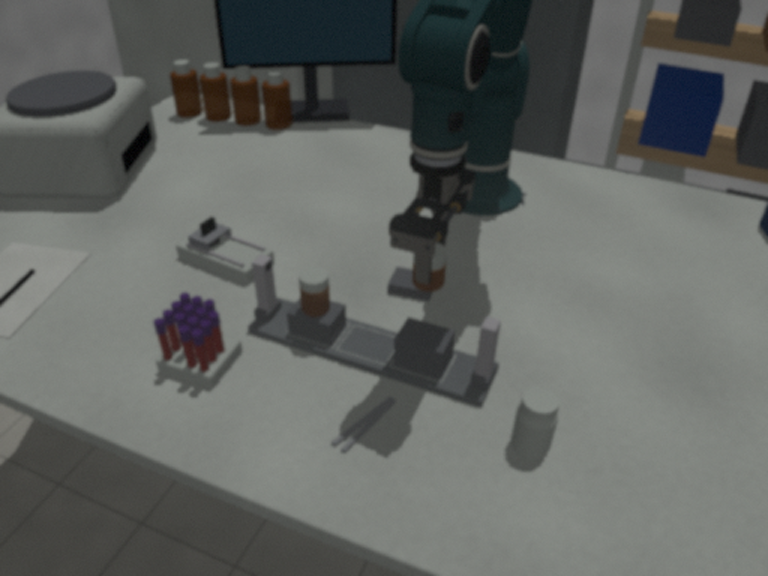

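Request:
{"method": "arm_command", "body": {
  "moves": [
    [0.1,0,-3,0],
    [0.1,0,-6,0],
    [0.1,0,-8.5,0],
    [0.1,0,-9.5,0],
    [0.1,0,-10,0],
    [0.1,0,-10,0],
    [0.1,0,-10,0]
  ]
}}

```text
time_s: 34.83
eef_pos: [0.6272, 0.0909, 0.1029]
orientation: [[0.003, 1.0, 0.002], [1.0, -0.003, 0.0], [0.0, 0.002, -1.0]]
contact_force: [0.8, 0.4, -2.6]
finger_gap: 0.0494
```

```bash
python3 d.py .6268 .0895 .0967 0
```

```text
t 34.83 pos [0.6272 0.0909 0.1029] jaw -0.2 F [ 0.8  0.4 -2.6] gap 0.0494 J7 6.9
cm [-0.04 -0.14 -0.62] turn 0.2
```

Request:
{"method": "arm_command", "body": {
  "moves": [
    [0,-0.1,-0.3,0],
    [0,-0.1,-0.5,0],
    [0,-0.1,-0.65,0],
    [0,-0.1,-0.65,0]
  ]
}}

```text
time_s: 35.17
eef_pos: [0.6272, 0.0897, 0.0967]
orientation: [[0.003, 1.0, 0.001], [1.0, -0.003, 0.001], [0.001, 0.001, -1.0]]
contact_force: [-1.3, 0.0, 5.0]
finger_gap: 0.0494
```

Request:
{"method": "arm_command", "body": {
  "moves": [
    [0,0,0,0],
    [0,0,0,0],
    [0,0,0,0],
    [0,0,0,0],
    [0,0,0,0]
  ],
  "grip": 0
}}

```text
time_s: 35.58
eef_pos: [0.6266, 0.0897, 0.095]
orientation: [[0.003, 1.0, 0.0], [1.0, -0.003, -0.0], [-0.0, 0.0, -1.0]]
contact_force: [-0.8, -0.4, -0.1]
finger_gap: 0.0807
```

Request:
{"method": "arm_command", "body": {
  "moves": [
    [0,0,2,0],
    [0,0,5,0],
    [0,0,8,0],
    [0,0,12,0],
    [-4,0,12,0],
    [-8,0,12,0],
    [-12,0,12,0],
    [-16,0,12,0],
    [-20,0,12,0],
    [-20,0,12,0]
  ]
}}

```text
time_s: 36.42
eef_pos: [0.4187, 0.0894, 0.2137]
orientation: [[0.001, 1.0, -0.007], [1.0, -0.001, 0.003], [0.003, -0.007, -1.0]]
contact_force: [-0.3, 0.4, -0.6]
finger_gap: 0.0922
```

```bash
python3 d.py .5 -.2 .2 0;  cat > chk.py <<'E'
from h import *
import sys
tag=sys.argv[1]
I={n:save(n,n[0]+tag+'.png') for n in('scene','top')}
for t,h,z in(('short_mid',.06,.075),('middle_mid',.072,.063)):
  mm={}
  for n in I:
    r=masks_of(n,t); e=proj(n,[.626,.0894 if t[0]=='s' else -.1106,z+h/2])
    r=[x for x in r if np.hypot(*(np.array(x['centre'])-e))<12]
    if r: mm[n]=r[0]['pixels']
  if mm:
    v,e=fit(mm,[cylpts(.05,z,z+h)],[.626,.0894 if t[0]=='s' else -.1106],False); print(t,list(mm),v.round(4),round(e,3))
mm={}
for n in I:
  r=masks_of(n,'start_box'); print(n,[(round(x['conf'],2),np.round(x['centre']).tolist()) for x in r])
  if r: mm[n]=r[0]['pixels']
parts=[boxpts(.09,.19,0,.035)]
print('box',fit(mm,parts,[.496,-.397,-.1]))
for n in I: 
  r=masks_of(n,'catch_tab'); print(n,'catch',[(round(x['conf'],2),np.round(x['centre']).tolist(),int(x['pixels'].sum())) for x in r])
E
python3 chk.py 8
```

```text
t 36.42 pos [0.4187 0.0894 0.2137] jaw -0.1 F [-0.3  0.4 -0.6] gap 0.0922 J7 -12.0
cm [  8.13 -28.94  -1.37] turn 0.1
short_mid ['scene', 'top'] [0.6291 0.0887] 0.125
middle_mid ['scene', 'top'] [ 0.6291 -0.1119] 0.109
scene [(0.56, [150.0, 166.0])]
top [(0.79, [373.0, 232.0])]
box (array([ 0.49625708, -0.39693298, -0.12533451]), np.float64(0.11673510015206867))
scene catch [(0.64, [137.0, 156.0], 340), (0.43, [281.0, 230.0], 589)]
top catch [(0.65, [225.0, 191.0], 315), (0.59, [385.0, 232.0], 410), (0.21, [233.0, 142.0], 211)]
```

View pics/s8.png

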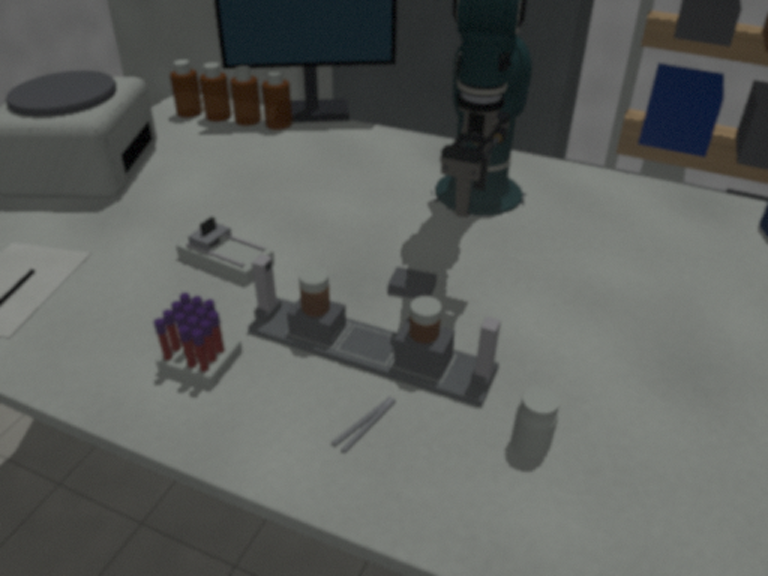

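View pics/t8.png

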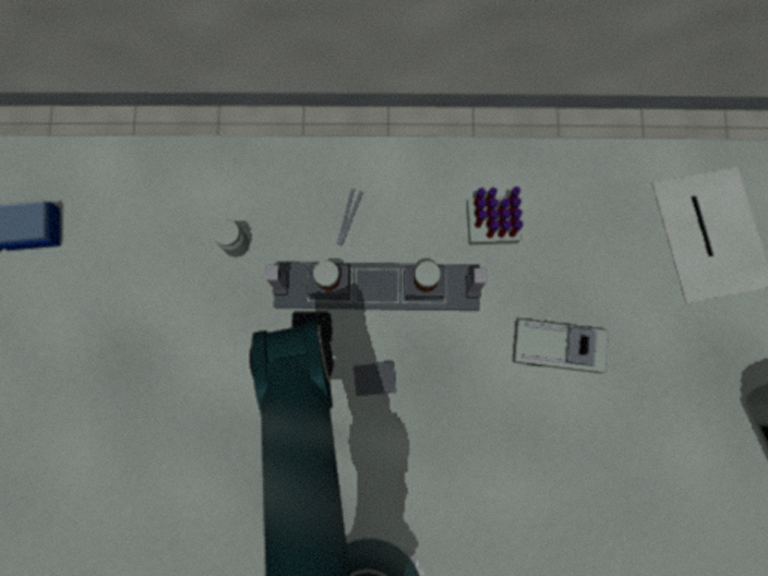

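Both bottles stand about 3 mm from their bay centres, with the caps level with the posts in the picture. The start box is at (560,345) in the top view with its tab at (584,345). I'll locate the tab precisely.

```bash
cat > tab.py <<'E'
from h import *
I={n:grab_frame(n) for n in('scene','top')}
mm={}
for n,c in(('scene',(139,151)),('top',(389,230))):
  im=I[n]; x,y=c; sub=im[y-12:y+13,x-12:x+13].max(2); 
  m=np.zeros((384,512),bool); dm=(im.max(2)<55).astype(np.uint8); L=cv2.connectedComponents(dm,connectivity=4)[1]
  w=L[y-3:y+4,x-3:x+4]; k=np.bincount(w[w>0]).argmax(); m=L==k; mm[n]=m; ys,xs=np.nonzero(m); print(n,m.sum(),xs.mean(),ys.mean(),sub.min(),np.median(sub))
  cv2.imwrite('pics/tab_%s.png'%n,cv2.resize(im[y-40:y+41,x-60:x+61,::-1],None,fx=6,fy=6,interpolation=cv2.INTER_NEAREST))
c=atz('top',np.argwhere(mm['top']).mean(0)[::-1],.08)
v,e=fit(mm,[boxpts(.036,.012,.061,.087)],[c[0],c[1],-.1]); print('tab',v,e)
E
python3 tab.py
```

```text
scene 72 138.20833333333334 151.04166666666666 18 96.0
top 73 388.71232876712327 229.83561643835617 4 94.0
tab [ 0.49355373 -0.42991567 -0.04956061] 0.2574601474387247
```

View pics/tab_top.png

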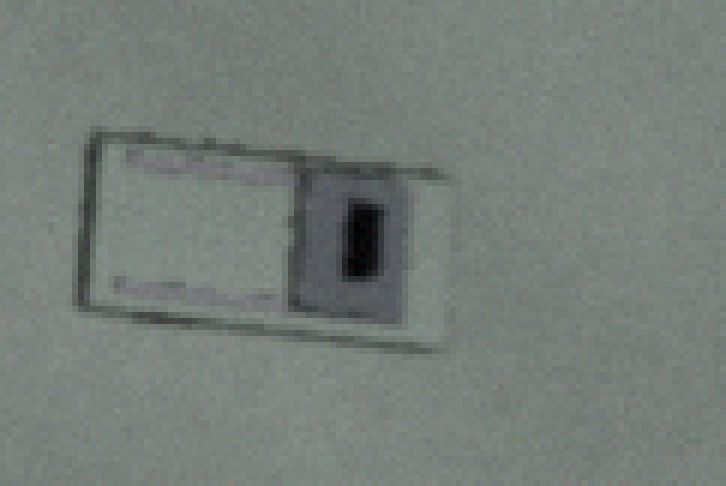

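View pics/tab_scene.png

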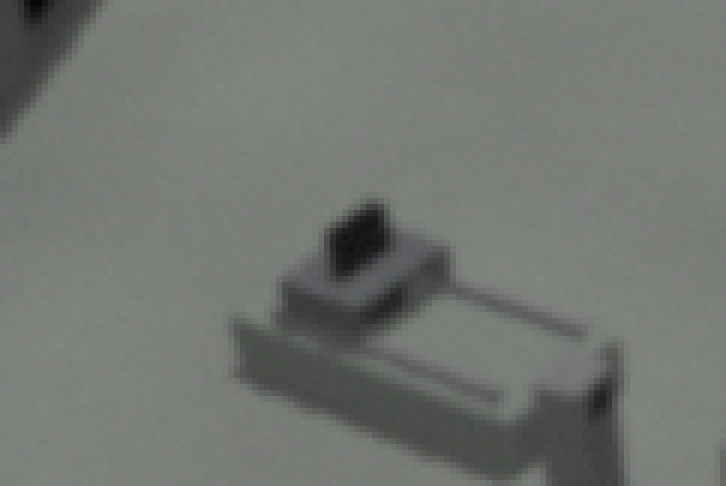

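Request:
{"method": "arm_command", "body": {
  "moves": [
    [0,-4,0,0],
    [0,-8,0,0],
    [0,-12,0,0],
    [1,-16,0,0],
    [2,-20,0,0],
    [3,-24,0,0],
    [4,-28,0,0],
    [5,-32,0,-1],
    [5,-36,0,-3],
    [6,-39.5,0,-5]
  ],
  "grip": 1
}}

```text
time_s: 37.85
eef_pos: [0.4852, -0.3084, 0.2147]
orientation: [[0.094, 0.996, -0.001], [0.996, -0.094, -0.0], [-0.001, -0.001, -1.0]]
contact_force: [1.1, 0.3, 0.3]
finger_gap: 0.0274
```

Request:
{"method": "arm_command", "body": {
  "moves": [
    [1,-4,0,0],
    [1,-8,0,0],
    [1,-12,0,0],
    [1,-16,0,0],
    [1,-16,0,0],
    [1,-16,0,0]
  ]
}}

```text
time_s: 38.35
eef_pos: [0.4944, -0.4685, 0.214]
orientation: [[0.095, 0.995, -0.002], [0.995, -0.095, -0.001], [-0.001, -0.002, -1.0]]
contact_force: [-0.3, 0.5, -0.5]
finger_gap: 0.0006
```

```bash
python3 d.py .490 -.47 .069 -5;  python3 -c "
from h import *
save('scene','s9.png');save('top','t9.png')"
```

```text
t 38.35 pos [ 0.4944 -0.4685  0.214 ] jaw -5.5 F [-0.3  0.5 -0.5] gap 0.0006 J7 56.3
cm [ -0.44  -0.15 -14.5 ] turn 0.5
```

View pics/s9.png

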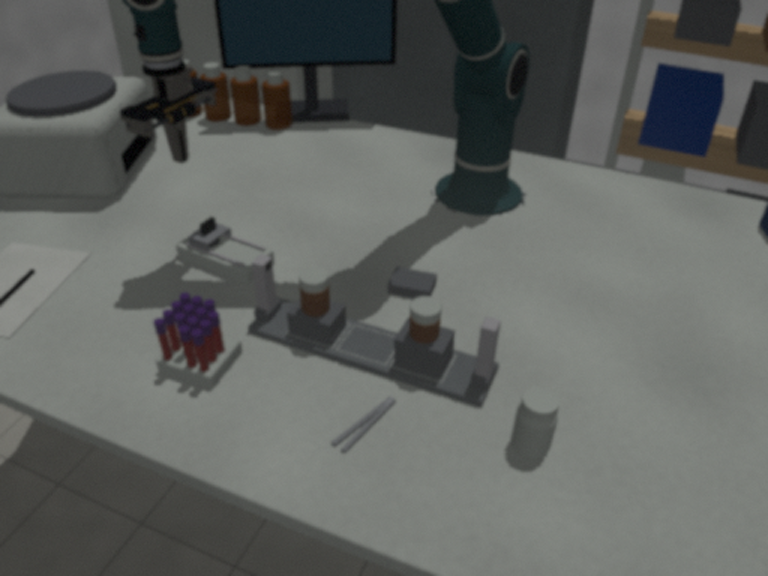

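Request:
{"method": "arm_command", "body": {
  "moves": [
    [-0.4,-0.3,-3,0],
    [-0.4,-0.3,-6,0],
    [-0.4,-0.3,-9,0],
    [-0.4,-0.3,-12,0],
    [-0.4,-0.3,-14,0],
    [-0.4,-0.3,-14.3,0],
    [-0.4,-0.3,-14.3,0],
    [-0.4,-0.3,-14.3,0]
  ]
}}

```text
time_s: 39.12
eef_pos: [0.4938, -0.4679, 0.0734]
orientation: [[0.089, 0.996, 0.001], [0.996, -0.089, -0.001], [-0.001, 0.002, -1.0]]
contact_force: [-0.4, -0.1, 1.1]
finger_gap: 0.0001
```

```bash
python3 d.py .490 -.47 .069 -5;  python3 -c "
from h import *
n='top';im=save('scene','s10.png');im=save('top','t10.png');cv2.imwrite('pics/t10c.png',cv2.resize(im[190:270,330:450,::-1],None,fx=6,fy=6))"
```

```text
t 39.12 pos [ 0.4938 -0.4679  0.0734] jaw -5.1 F [-0.4 -0.1  1.1] gap 0.0001 J7 61.6
cm [-0.38 -0.21 -0.44] turn 0.1
```

View pics/s10.png

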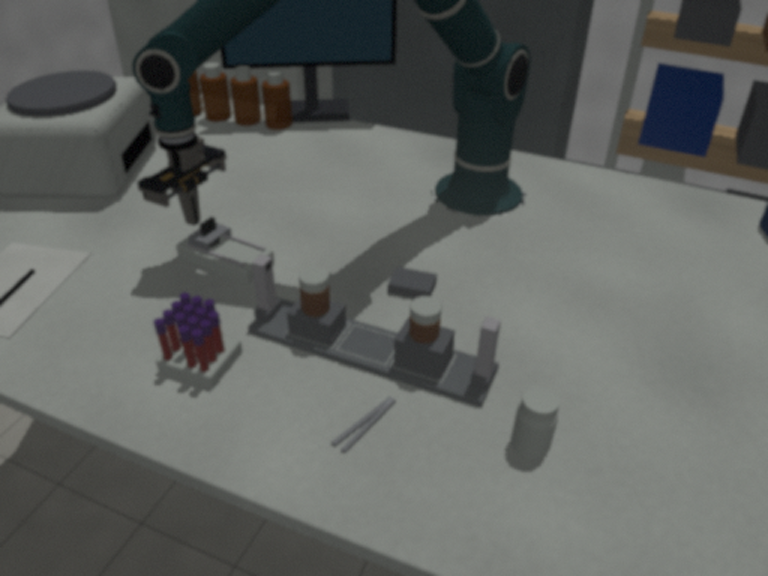

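View pics/t10c.png

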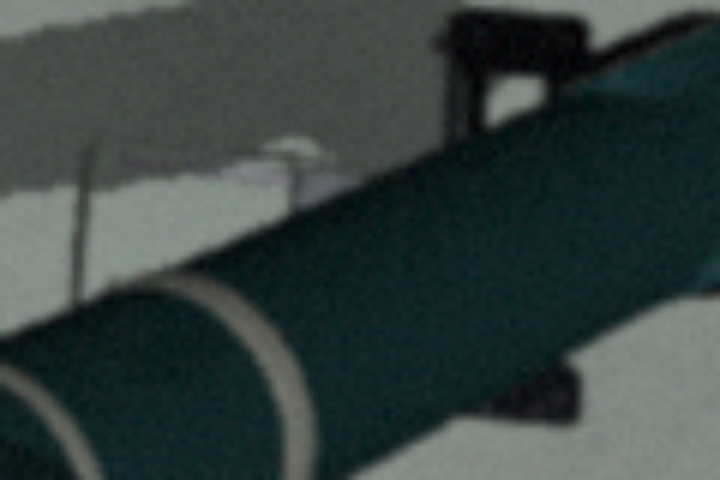

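Request:
{"method": "arm_command", "body": {
  "moves": [
    [-0.2,0.5,-0.3,0],
    [-0.1,1.3,-0.3,0],
    [0,2.1,-0.3,0],
    [0,2.9,-0.3,0],
    [0.1,3.7,-0.3,0],
    [0.2,4.5,-0.3,0]
  ]
}}

```text
time_s: 39.72
eef_pos: [0.495, -0.4228, 0.0695]
orientation: [[0.09, 0.996, 0.001], [0.996, -0.09, -0.001], [-0.001, 0.001, -1.0]]
contact_force: [0.7, -2.4, 1.8]
finger_gap: 0.0004
```

Request:
{"method": "arm_command", "body": {
  "moves": [
    [0.1,0.8,0,0],
    [0.1,1.6,0,0],
    [0.2,2.4,0,0],
    [0.3,3.2,0,0],
    [0.3,3.8,0,0],
    [0.3,3.8,0,0]
  ]
}}

```text
time_s: 40.22
eef_pos: [0.4978, -0.3833, 0.0687]
orientation: [[0.089, 0.996, -0.0], [0.996, -0.089, 0.002], [0.002, -0.001, -1.0]]
contact_force: [0.3, -0.5, 0.6]
finger_gap: 0.0004
```

```bash
python3 d.py .4975 -.381 .069 -5;  python3 -c "
from h import *
save('scene','s11.png')"
```

```text
t 40.22 pos [ 0.4978 -0.3833  0.0687] jaw -5.1 F [ 0.3 -0.5  0.6] gap 0.0004 J7 57.1
cm [-0.03  0.23  0.03] turn 0.1
```

View pics/s11.png

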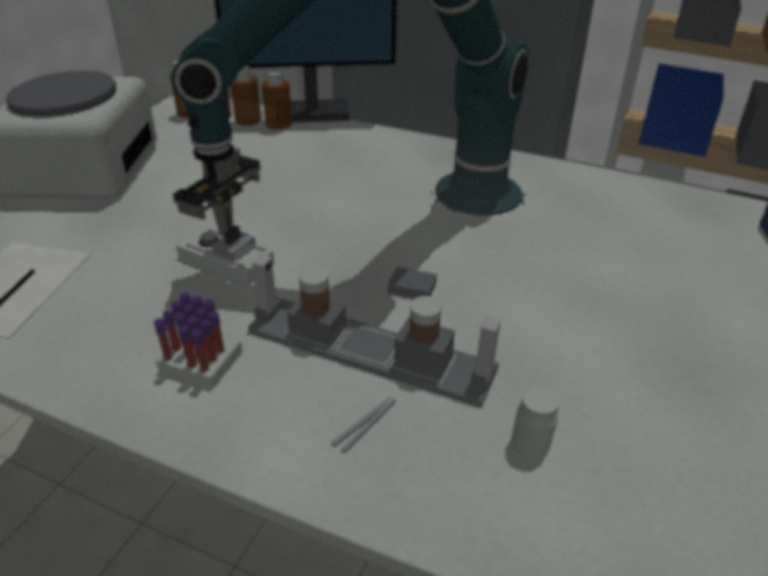

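The button now shows at about (208,240). I'll push slightly further, then back off and look.

Request:
{"method": "arm_command", "body": {
  "moves": [
    [0,0.3,0,0],
    [0,0.6,0,0],
    [0,0.6,0,0]
  ]
}}

```text
time_s: 40.52
eef_pos: [0.4969, -0.3806, 0.0689]
orientation: [[0.091, 0.996, -0.0], [0.996, -0.091, -0.002], [-0.002, -0.0, -1.0]]
contact_force: [0.9, -3.5, -2.9]
finger_gap: 0.0002
```

Request:
{"method": "arm_command", "body": {
  "moves": [
    [-0.1,-1.5,0,0],
    [-0.2,-3,2,0],
    [-0.2,-3,6,0],
    [-0.2,-3,10,0],
    [-0.2,-3,13,0],
    [-4,-3,14,0],
    [-8,-3,14,0],
    [-9,1,14,0],
    [-9,5,14,0],
    [-9,9,14,0]
  ]
}}

```text
time_s: 41.35
eef_pos: [0.4055, -0.2882, 0.2087]
orientation: [[0.095, 0.996, -0.001], [0.996, -0.095, 0.002], [0.002, -0.001, -1.0]]
contact_force: [1.4, 1.6, -0.2]
finger_gap: 0.0003
```

Request:
{"method": "arm_command", "body": {
  "moves": [
    [0,4,0,0],
    [0,8,0,0],
    [0,12,0,0],
    [0,16,0,0],
    [0,16,0,0]
  ]
}}

```text
time_s: 41.77
eef_pos: [0.4068, -0.1214, 0.2084]
orientation: [[0.079, 0.997, -0.003], [0.997, -0.079, 0.005], [0.005, -0.003, -1.0]]
contact_force: [0.4, 0.0, -0.3]
finger_gap: 0.0003
```

```bash
python3 d.py .49 -.43 .069 -5;  python3 chk.py 12; python3 -c "
from h import *
im=grab_frame('top');cv2.imwrite('pics/t12c.png',cv2.resize(im[190:270,330:450,::-1],None,fx=6,fy=6,interpolation=cv2.INTER_CUBIC))
im=grab_frame('scene');cv2.imwrite('pics/s12c.png',cv2.resize(im[130:210,90:210,::-1],None,fx=6,fy=6,interpolation=cv2.INTER_CUBIC))
for n in('scene','top'): print([(x['conf'],x['centre']) for x in boxes_of(n,'button_top')],[(x['conf'],x['centre']) for x in boxes_of(n,'catch_tab')])"
```

```text
t 41.77 pos [ 0.4068 -0.1214  0.2084] jaw -4.6 F [ 0.4  0.  -0.3] gap 0.0003 J7 14.4
cm [  8.32 -30.86 -13.94] turn -0.4
short_mid ['scene', 'top'] [0.6294 0.0877] 0.17
middle_mid ['scene', 'top'] [ 0.6275 -0.1116] 0.097
scene [(0.97, [151.0, 171.0]), (0.69, [250.0, 234.0]), (0.6, [275.0, 188.0])]
top [(0.61, [370.0, 226.0])]
box (array([ 0.51540404, -0.38249599, -0.11981285]), np.float64(0.1293161517468031))
scene catch [(0.93, [152.0, 168.0], 368), (0.45, [142.0, 165.0], 105)]
top catch [(0.92, [363.0, 224.0], 401), (0.68, [368.0, 225.0], 1860)]
[(0.65, [141.8, 165.4])] [(0.8, [155.7, 165.3])]
[] [(0.75, [363.6, 221.8]), (0.63, [250.8, 191.9])]
```

View pics/t12c.png

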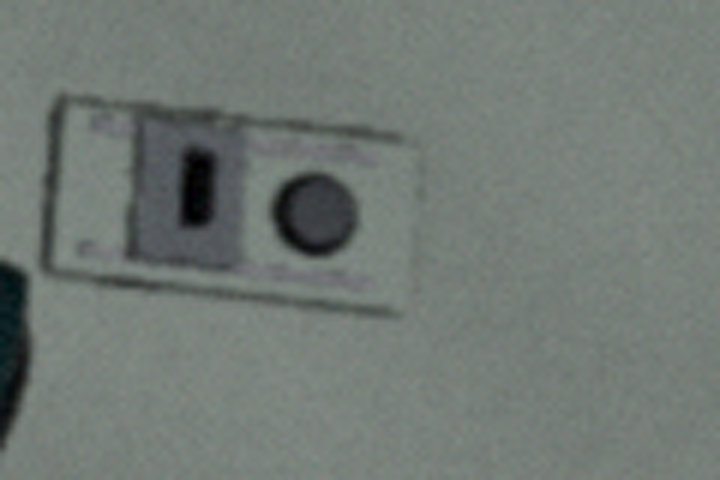

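View pics/s12c.png

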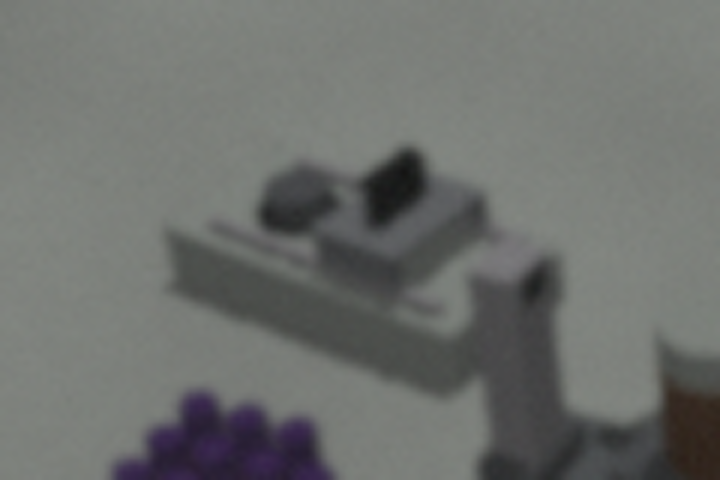

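The box was knocked about 2 cm aside after the catch was opened. The button shows at top pixel (382.6,225.3), with the catch well clear of it at (363,224). I'll recompute the button's position.

```bash
python3 - <<'E'
from h import *
print(atz('top',[382.5,225.2],.051),atz('top',[363,221.0],.085)); b=atz('top',[382.5,225.2],.051)
print(proj('scene',b), 'seen ~ 139.6,161.5', atz('scene',[139.6,161.3],.051))
E
python3 d.py .5 -.4 .1 -6
```

```text
[ 0.50953533 -0.41838249  0.051     ] [ 0.51803573 -0.35030374  0.085     ]
[140.29708344 160.09204641] seen ~ 139.6,161.5 [ 0.51599646 -0.41640076  0.051     ]
t 42.57 pos [ 0.4075 -0.1295  0.209 ] jaw -5.2 F [-0.2  0.  -0.5] gap 0.0 J7 14.7
cm [  9.25 -27.05 -10.9 ] turn -0.8
```

Request:
{"method": "arm_command", "body": {
  "moves": [
    [2,-4,0,0],
    [4,-8,0,0],
    [6,-12,0,0],
    [8,-16,0,0],
    [9,-20,0,0],
    [10,-24,0,-0.8],
    [10.4,-28,0,-0.8],
    [10.4,-28.9,0,-0.8],
    [10.4,-28.9,0,-0.8],
    [10.4,-28.9,0,-0.8]
  ]
}}

```text
time_s: 43.4
eef_pos: [0.5107, -0.4193, 0.2083]
orientation: [[0.106, 0.994, -0.001], [0.994, -0.106, 0.0], [-0.0, -0.001, -1.0]]
contact_force: [-0.2, 1.0, -0.8]
finger_gap: 0.0002
```

Request:
{"method": "arm_command", "body": {
  "moves": [
    [0,0,-4,0],
    [0,0,-8,0],
    [0,0,-11,0],
    [0,0,-13,0],
    [0,0,-13,0],
    [0,0,-13,0],
    [0,0,-13,0]
  ]
}}

```text
time_s: 43.98
eef_pos: [0.5128, -0.4181, 0.0807]
orientation: [[0.103, 0.995, 0.002], [0.995, -0.103, -0.001], [-0.001, 0.002, -1.0]]
contact_force: [0.7, 0.5, 0.2]
finger_gap: 0.0003
```

```bash
python3 d.py .511 -.418 .0445 -6;  python3 -c "
from h import *
im=save('scene','s13.png');cv2.imwrite('pics/s13c.png',cv2.resize(im[120:210,90:210,::-1],None,fx=6,fy=6,interpolation=cv2.INTER_CUBIC))"
```

```text
t 43.98 pos [ 0.5128 -0.4181  0.0807] jaw -5.9 F [0.7 0.5 0.2] gap 0.0003 J7 57.5
cm [-0.18  0.01 -3.62] turn -0.1
```

View pics/s13c.png

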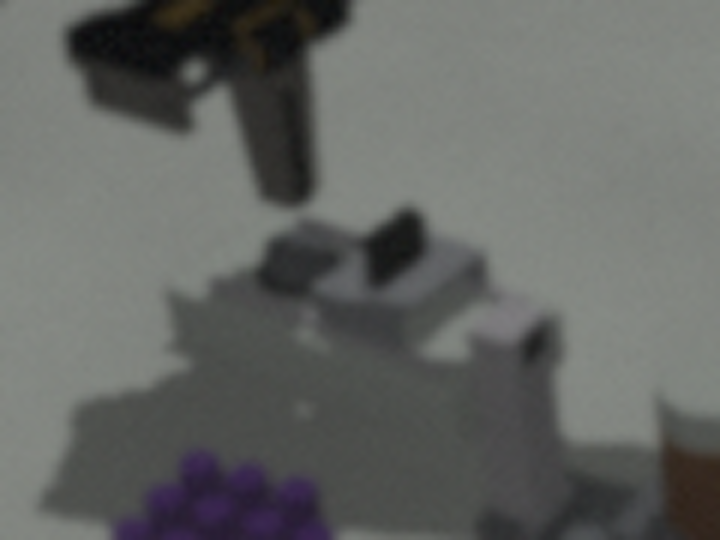

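The fingers are straight above the button. Pressing now.

Request:
{"method": "arm_command", "body": {
  "moves": [
    [-0.1,0,-1.5,0],
    [-0.1,0,-2.5,0],
    [-0.1,0,-3,0],
    [-0.1,0,-3.2,0],
    [-0.1,0,-3.4,0],
    [-0.1,0,-3.6,0],
    [-0.1,0,-3.7,0],
    [-0.1,0,-3.7,0],
    [-0.1,0,-3.7,0]
  ]
}}

```text
time_s: 44.78
eef_pos: [0.5105, -0.4177, 0.0448]
orientation: [[0.104, 0.995, 0.001], [0.995, -0.104, 0.003], [0.003, 0.0, -1.0]]
contact_force: [-5.1, 8.0, 20.6]
finger_gap: 0.0005
```

```bash
python3 d.py .511 -.418 .0445 -6
```

```text
t 44.78 pos [ 0.5105 -0.4177  0.0448] jaw -6.0 F [-5.1  8.  20.6] gap 0.0005 J7 59.1
cm [ 0.05 -0.03 -0.03] turn -0.0
```

The force is 20 N with the tip at 44.8 mm, so the button has bottomed out. I'll retreat, check and hand in.

Request:
{"method": "arm_command", "body": {
  "moves": [
    [0,0,2,0],
    [0,0,5,0],
    [0,0,9,0],
    [0,0,13,0],
    [0,0,16,0],
    [-4,3,16,0],
    [-8,6,16,0],
    [-10,10,16,0],
    [-10,14,16,0],
    [-10,18,16,0]
  ]
}}

```text
time_s: 45.62
eef_pos: [0.4085, -0.2506, 0.2017]
orientation: [[0.109, 0.994, -0.0], [0.994, -0.109, 0.001], [0.001, -0.0, -1.0]]
contact_force: [-0.1, 1.1, 0.3]
finger_gap: 0.0005
```

Request:
{"method": "arm_command", "body": {
  "moves": [
    [0,4,0,0],
    [0,8,0,0],
    [0,11,0,0],
    [0,11,0,0],
    [0,11,0,0]
  ]
}}

```text
time_s: 46.03
eef_pos: [0.4115, -0.1396, 0.2022]
orientation: [[0.1, 0.995, 0.001], [0.995, -0.1, 0.001], [0.001, 0.001, -1.0]]
contact_force: [-0.2, -1.2, 0.6]
finger_gap: 0.0006
```

```bash
python3 chk.py 14; python3 d.py .4 0 .2 0; python3 -c "
from h import *
im=grab_frame('top');cv2.imwrite('pics/t14c.png',cv2.resize(im[190:270,330:450,::-1],None,fx=6,fy=6,interpolation=cv2.INTER_CUBIC))"
```

```text
short_mid ['scene', 'top'] [0.6274 0.0887] 0.078
middle_mid ['scene', 'top'] [ 0.6277 -0.1118] 0.081
scene [(0.67, [151.0, 173.0])]
top [(0.98, [368.0, 224.0])]
box (array([ 0.51604603, -0.3803966 , -0.11617268]), np.float64(0.1441182358875851))
scene catch [(0.89, [153.0, 167.0], 309)]
top catch [(0.84, [360.0, 224.0], 384), (0.69, [328.0, 141.0], 1208)]
t 46.53 pos [ 0.4111 -0.1417  0.202 ] jaw -6.1 F [-0.1  0.4 -0.6] gap 0.0007 J7 18.4
cm [-1.11 14.17 -0.2 ] turn 6.1
```

View pics/s14.png

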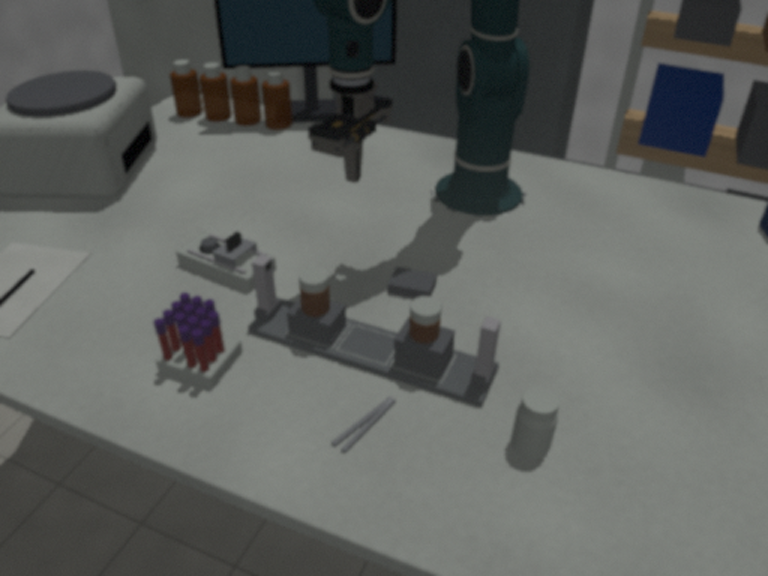

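View pics/t14c.png

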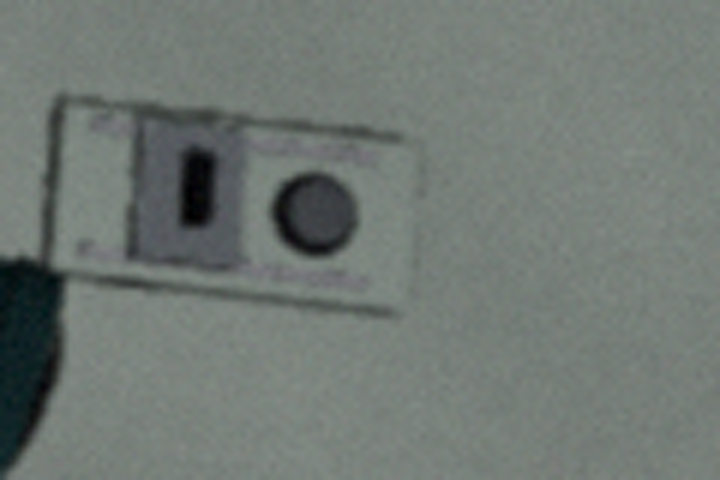

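The picture shows both bottles upright at about (314,293) and (425,320). The catch is open, the button is up, and the bystanders are where they started. Handing in.

```bash
python3 -c "
from bench import order
print(order.job_done())"
```

```text
the job is handed in; nothing more can be done
None
```

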